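# Refit the rollers and stack the moulds

### The arm

A 6-joint arm with a two-finger parallel gripper is mounted at the origin on the work surface. World frame = base frame: x ahead of the robot, y to its left, z up, the work surface at z = 0. Lengths are in mm, angles in degrees, forces in N, time in s.
With the tool pointing down it reaches from about 350 to 850 mm from the base axis. Payload 8.1 kg.
Tool frame: the origin (TCP) lies midway between the tips of the shut fingers; the grasp point (between the pads) lies 19 mm behind it (r.grip_point_offset is the distance from the TCP to the grasp point, in mm); z points along the fingers, y is the line along which they close (so a half turn about z gives the same grasp; the last joint's range is limited). The gripper opens to 85 mm and grips with 20 to 120 N. Pads are 22 mm wide; open, the fingers measure 114 mm over their backs; the gripper's body (76 mm by 85 mm) begins 54 mm behind the grasp point. The pads swing forward as they close: fully open they stand 13 mm farther back than shut.
Start: joints at [-76.054, 7.471, 85.268, -0, 87.261, -4.893], TCP at [193.765, -567.856, 231.292] pointing down, gripper open.
Joint ranges: [-169.43, 169.43], [-51.17, 129.36], [1.28, 143.12], [-76.62, 256.62], [0, 156.53], [-152.29, 152.29]. Speed limits (degrees/s): [136.94, 136.94, 159.86, 180, 180, 180].

### API

Orientations are given as [roll, pitch, yaw] about the fixed x, y, z axes, in that order (R = Rz(yaw) Ry(pitch) Rx(roll)).
In Python, from bench import r gives the robot as it stands.
- The arm moves only by the shell command python3 -m inch 'ROWS' [FORCE]. ROWS is JSON, one flat list of numbers, 7 for each row, row after row: the shift along the world's x, y, z in m, then the turn, a rotation vector about the world's x, y, z in degrees, then the closure in counts, from 0 (fully open) to 255 (shut). A call has 1 to 10 rows; each row shifts and turns the commanded pose from where the row before left it; what a row does not reach is not made up. A row lasts 1/10 s, in which the tool goes at most 50 mm and 8.59 degrees, less where a joint would pass 70% of its speed; a pose out of reach is approached as far as the arm can. A call with a gripper value outside its range is refused whole. The fingers move at their own pace and stop on an object; FORCE is the grip in N (left out, the last holds). Time passes only in rows, so rows that do not move let the fingers close. It gives the time, the measured TCP pose, the force and the opening at its end, in the units of the state.
- r.sense(): the state, without advancing time (a new reading comes with each control period).
- r.snapshot(name): name is "scene" or "top" or "wrist"; returns (picture, depth): 480x640x3 uint8, red, green, blue; 480x640 float32, mm along the optical axis (not along the pixel's ray), 0 where there is no reading.
- r.get_calibration(name): a dict with "fovy" (degrees; the focal length in pixels is half the picture's height over the tangent of half this angle, whatever the lens; pixels are square), "cx", "cy" (the principal point, pixels), "position" and "rotation" of the camera in the world; the wrist camera has in their place "tool_from_camera" (4x4, takes a point from camera to tool coordinates, whose origin is the TCP and whose axes are the flange's). Camera axes: x right, y up, looking along -z (the intrinsics and any distortion apply to the point x, -y, -z); pixel columns grow to the right and rows downward; lengths in mm; the calibration is good to about 2 mm. A picture is of the moment at which its call begins: read the wrist's pose just before it. get_calibration takes no time and is no camera call.
- r.hand_in(): hands the job in, once; it reports no verdict.
The state is a dict: "time": time; "joint_pos": joint angles; "qd": joint speeds; "joint_efforts": joint torques, N m; "tool_pos": TCP position; "tcp_rot": TCP orientation; "ft_force": force on the tool from outside, world axes, zero at the start; "wrist_torque": the same for the moment, N m; "finger_gap": finger opening in mm.
Only numpy, scipy, OpenCV 4.12 (cv2) and the standard library are available. Lean on these libraries where they do the work, as an engineer would, in place of code of your own. Each camera call takes 0.05 s, during which the arm holds its last target. There are 200 camera calls.

### The job

The washing-up is done, so make the fondant bench ready again. Drop every loose roller into the roller unit, one to each pair of slots and any pair you like, until both ends of its axle rest on the slot bottoms; only when all are in, swing the unit's clutch lever fully over to the other side. Gather every loose pudding mould by nesting it upright and fully home in the stack on the mould that stands on the scale, at any time in the job, and leave the other things on the bench where they are.

Things in the scene. Friction and masses are not known exactly. Their poses are not given: they have to be found in the camera images.
- roller_1_mid (a point): Loose white roller on a steel axle (may be absent). Point: middle of the axle; y axis along the axle, ends alike, roller may be turned about it. Ribbed barrel 40 mm diameter; eight-sided end collars 46 mm across flats, 8 mm wide, centred 44 mm either side; axle 12 mm diameter, 150 mm long. About 0.3 kg. On the table its middle is 23 mm up. Grip the barrel's middle, across the axle.
- roller_2_mid (a point): Loose white roller on a steel axle (may be absent). Point: middle of the axle; y axis along the axle, ends alike, roller may be turned about it. Ribbed barrel 40 mm diameter; eight-sided end collars 46 mm across flats, 8 mm wide, centred 44 mm either side; axle 12 mm diameter, 150 mm long. About 0.3 kg. On the table its middle is 23 mm up. Grip the barrel's middle, across the axle.
- roller_3_mid (a point): Loose white roller on a steel axle (may be absent). Point: middle of the axle; y axis along the axle, ends alike, roller may be turned about it. Ribbed barrel 40 mm diameter; eight-sided end collars 46 mm across flats, 8 mm wide, centred 44 mm either side; axle 12 mm diameter, 150 mm long. About 0.3 kg. On the table its middle is 23 mm up. Grip the barrel's middle, across the axle.
- seat_1 (a point): A pair of slots in the fixed roller unit's two aluminium cheeks. Point: the middle of a fully seated axle, 70 mm above the table; y axis along that axle, x along the cheeks, z up. Seats 88 mm apart, any roller fits. Cheeks 10 mm thick, centred 56 mm either side in y; slots 15 mm wide, bottoms 6 mm below the point, straight for 22 mm, then flaring to 33 mm at the cheek top, 26 mm above the point.
- seat_2 (a point): A pair of slots in the fixed roller unit's two aluminium cheeks. Point: the middle of a fully seated axle, 70 mm above the table; y axis along that axle, x along the cheeks, z up. Seats 88 mm apart, any roller fits. Cheeks 10 mm thick, centred 56 mm either side in y; slots 15 mm wide, bottoms 6 mm below the point, straight for 22 mm, then flaring to 33 mm at the cheek top, 26 mm above the point.
- seat_3 (a point): A pair of slots in the fixed roller unit's two aluminium cheeks. Point: the middle of a fully seated axle, 70 mm above the table; y axis along that axle, x along the cheeks, z up. Seats 88 mm apart, any roller fits. Cheeks 10 mm thick, centred 56 mm either side in y; slots 15 mm wide, bottoms 6 mm below the point, straight for 22 mm, then flaring to 33 mm at the cheek top, 26 mm above the point.
- clutch (a joint): Clutch lever with a black ball tip, on the base plate of the roller unit beside the cheeks: 0 = leaning to the -x side (x as in the seats; disengaged), 1.0 rad = fully over to the +x side (engaged). It stays where it is left; a light push on the arm moves it.
- clutch_tip (a point): Tip of the clutch lever, moving with it: about 80 mm from the lever's pivot, which lies straight below the middle of the swing; the arm leans 0.5 rad either side of upright.
- mould_1_mid (a point): The pudding mould standing on the scale, bottom of the stack. Aluminium cup, open top, straight conical side: 70 mm high, outer diameter 66 mm at the rim, 40 mm at the foot, wall 3 mm, inner floor 27 mm above the foot, 0.15 kg. Point: on its axis, half-way up; z axis out of the mouth. Nested, it sits 27 mm higher than the mould it is in.
- mould_2_mid (a point): Loose pudding mould, upright on the table at the start (may be absent). Aluminium cup, open top, straight conical side: 70 mm high, outer diameter 66 mm at the rim, 40 mm at the foot, wall 3 mm, inner floor 27 mm above the foot, 0.15 kg. Point: on its axis, half-way up; z axis out of the mouth. Nested, it sits 27 mm higher than the mould it is in.
- mould_3_mid (a point): Loose pudding mould, upright on the table at the start (may be absent). Aluminium cup, open top, straight conical side: 70 mm high, outer diameter 66 mm at the rim, 40 mm at the foot, wall 3 mm, inner floor 27 mm above the foot, 0.15 kg. Point: on its axis, half-way up; z axis out of the mouth. Nested, it sits 27 mm higher than the mould it is in.
- mould_4_mid (a point): Loose pudding mould, upright on the table at the start (may be absent). Aluminium cup, open top, straight conical side: 70 mm high, outer diameter 66 mm at the rim, 40 mm at the foot, wall 3 mm, inner floor 27 mm above the foot, 0.15 kg. Point: on its axis, half-way up; z axis out of the mouth. Nested, it sits 27 mm higher than the mould it is in.
- pan (a point): Middle of the top face of the steel pan of the small kitchen scale, 40 mm above the table; the pan is 128 mm along x and 130 mm along y.
- jar: Bystander, not part of the job: small amber jar with steel lid, 54 mm across, 70 mm high. Origin at the centre of its underside.
- bowl: Bystander, not part of the job: steel bowl, 110 mm across, 50 mm high. Origin at the centre of its underside.
- cutter: Bystander, not part of the job: steel ring cutter, 80 mm across, 35 mm high. Origin at the centre of its underside.
- syrup: Bystander, not part of the job: clear bottle, 60 mm across, 150 mm high. Origin at the centre of its underside.
- spoon: Bystander, not part of the job: spoon lying flat. Origin at the centre of its underside.
- brush: Bystander, not part of the job: brush lying flat. Origin at the centre of its underside.
Not all that is in view belongs to the job. What is shaped like the part that bears roller_2_mid but red is not meant.

How it is judged:
By the outcome, as a careful person would: the job done as asked, in the order asked, and still so for the second after the job is handed in, with the robot touching nothing.
Of roller_1, roller_2, roller_3 only 2 to 3 are there at a start; the rules pass over those that are not, and their reading is None.
Of mould_2, mould_3, mould_4 only 2 to 3 are there at a start; the rules pass over those that are not, and their reading is None.
At some moment in a run one of roller_1, roller_2, roller_3 may be knocked a few centimetres aside while the robot is not near it.
It also fails if it takes over 210 s, if anything falls off the work surface, if the arm or the gripper's body presses on something with over 40 N, if the wrist force passes 120 N, or if a joint passes its speed limit or range.

## Working session

There is one attempt and no reset: what is moved stays moved. The work goes in short steps, Python scripts to look and compute and a shell command to move; the robot and the scene stay as the last step left them, time stands still between calls to the robot, and variables do not carry over. Pictures are saved under pics/ and viewed, on a budget of 14 in all, crops included, one or two more only if the job needs it, and the job is handed in when it is done.

```bash
mkdir -p pics
cat > h.py <<'E'
import numpy as np, cv2
from bench import r
from scipy.spatial.transform import Rotation as R
def snap(n):
    s=r.sense(); p,d=r.snapshot(n); return p,d,s
def cam(n,s=None):
    c=r.get_calibration(n); f=240/np.tan(np.radians(c['fovy'])/2)
    if n=='wrist':
        T=np.eye(4); T[:3,:3]=R.from_euler('xyz',s['tcp_rot'],degrees=True).as_matrix(); T[:3,3]=s['tool_pos']
        M=T@np.array(c['tool_from_camera'])
    else:
        M=np.eye(4); M[:3,:3]=np.array(c['rotation']); M[:3,3]=c['position']
    return f,c['cx'],c['cy'],M,c
def ray(n,uv,z,s=None):
    f,cx,cy,M,c=cam(n,s); uv=np.atleast_2d(uv).astype(float)
    d=np.c_[(uv[:,0]-cx)/f,-(uv[:,1]-cy)/f,-np.ones(len(uv))]@M[:3,:3].T
    o=M[:3,3]; return o+d*((z-o[2])/d[:,2])[:,None]
def cloud(n,d,s=None):
    f,cx,cy,M,c=cam(n,s); v,u=np.mgrid[:480,:640]
    P=np.stack([(u-cx)/f*d,-(v-cy)/f*d,-d],-1)@M[:3,:3].T+M[:3,3]; P[d<=0]=np.nan; return P
def save(p,n): cv2.imwrite('pics/'+n,p[...,::-1])
E
python3 - <<'E'
from h import *
for n in('scene','top'):
    p,d,s=snap(n); save(p,n+'0.png'); np.savez(n+'0.npz',p=p,d=d); print({k:(np.round(v,3).tolist() if k!='x' else v) for k,v in r.get_calibration(n).items() if not isinstance(v,str)})
print(r.get_calibration('wrist')); print(s)
E
```

```text
{'fovy': 49.486, 'cx': 328.096, 'cy': 238.822, 'position': [1114.326, -827.245, 1159.247], 'rotation': [43.968, -0.649, 36.84]}
{'fovy': 48.51, 'cx': 321.474, 'cy': 244.417, 'position': [216.032, -0.936, 1596.787], 'rotation': [10.914, 0.551, -89.02]}
{'fovy': 60.05698814944717, 'cx': 314.22932899690164, 'cy': 237.06376645255486, 'tool_from_camera': array([[-3.32173517e-04,  9.53133267e-01,  3.02550599e-01,
         7.71362392e+01],
       [ 9.99999863e-01,  4.39360619e-04, -2.86219068e-04,
        -3.33296709e-01],
       [-4.05733734e-04,  3.02550462e-01, -9.53133282e-01,
        -1.42445117e+02],
       [ 0.00000000e+00,  0.00000000e+00,  0.00000000e+00,
         1.00000000e+00]])}
{'time': 0.05, 'joint_pos': array([-7.60538661e+01,  7.51561945e+00,  8.53300138e+01,  8.09998603e-04,
        8.72622961e+01, -4.89232664e+00]), 'qd': array([ 0.02161014, -0.11575476, -0.01951442,  0.1134422 , -0.06262374,
        0.00887131]), 'joint_efforts': array([ 1.66749265e-03, -5.71382296e+01, -5.02331436e+01, -1.61072990e-04,
        9.12417308e-03, -6.48298874e-05]), 'tool_pos': array([ 193.63855324, -567.30305222,  230.23207341]), 'tcp_rot': array([-1.79892533e+02, -1.00106365e-02,  1.88384117e+01]), 'ft_force': array([ 0.07039112,  0.02476482, -0.18529188]), 'wrist_torque': array([-0.04492483,  0.05072043, -0.05160001]), 'finger_gap': 85.32385551424619}
```

View pics/top0.png

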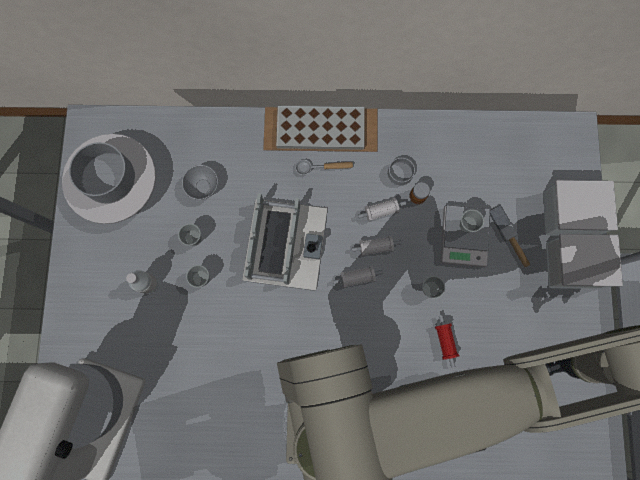

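View pics/scene0.png

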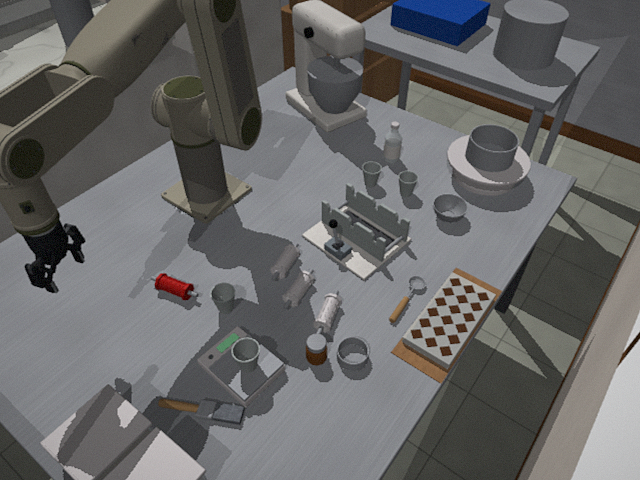

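Top view shows white rollers at (383,208), (375,246) and (358,275), with the red one at (447,340) excluded by colour. Loose moulds are at (190,234), (198,275) and (432,287), and the scale mould is at (473,219). The unit is around (285,243), with the clutch at (312,243). I'll measure these next.

```bash
sed -i "s/M\[:3,:3\]=np.array(c\['rotation'\])/M[:3,:3]=R.from_euler('xyz',c['rotation'],degrees=True).as_matrix()/" h.py
python3 - <<'E'
from h import *
print({k:v for k,v in r.get_calibration('top').items() if k not in('position','rotation')})
D=np.load('top0.npz');p,d=D['p'],D['d'];P=cloud('top',d); Z=P[...,2]
print('table z',np.nanmedian(Z[300:330,220:300]), P[300,250])
for nm,(u,v),w,(z0,z1) in [('r1',(383,208),34,(8,60)),('r2',(375,246),26,(8,60)),('r3',(358,275),28,(8,60)),('mA',(190,234),16,(50,90)),('mB',(198,275),16,(50,90)),('mC',(432,287),16,(50,90)),('mS',(473,219),16,(95,130)),('jar',(419,193),16,(50,90)),('unit',(285,243),45,(80,110)),('lever',(312,243),14,(50,140)),('pan',(473,219),28,(30,48)),('bottle',(138,282),20,(50,200)),('red',(447,340),28,(8,60))]:
    a=np.zeros(Z.shape,bool);a[v-w:v+w,u-w:u+w]=1;m=a&(Z>z0)&(Z<z1);Q=P[m]
    if len(Q)<5: print(nm,len(Q));continue
    rc=cv2.minAreaRect(Q[:,:2].astype(np.float32))
    print(nm,len(Q),'med',np.median(Q,0).round(0),'rect',np.round(rc[0],0),np.round(rc[1],0),round(rc[2],1),'zmax',Q[:,2].max().round(0))
p2=np.load('scene0.npz')['p']
a=cv2.resize(p[180:300,235:445],(800,457),interpolation=cv2.INTER_CUBIC); save(a,'c1.png')
b=cv2.resize(p2[180:350,230:430],(700,595),interpolation=cv2.INTER_CUBIC); save(b,'c2.png')
E
```

```text
{'fovy': 48.51026225819075, 'cx': 321.47417400157, 'cy': 244.41703820587787}
table z 0.7986621215536616 [ 3.50768214e+02  2.30969997e+02 -4.27584166e-02]
r1 899 med [ 629. -173.   36.] rect [ 638. -167.] [221. 203.] 0.8 zmax 60.0
r2 678 med [ 512. -137.   38.] rect [ 518. -140.] [152. 163.] 88.6 zmax 58.0
r3 798 med [ 429. -100.   38.] rect [432. -89.] [164. 163.] 89.6 zmax 55.0
mA 180 med [543. 421.  68.] rect [535. 409.] [64. 65.] 16.9 zmax 80.0
mB 166 med [419. 390.  68.] rect [412. 376.] [64. 62.] 46.6 zmax 79.0
mC 161 med [ 400. -317.   67.] rect [ 391. -304.] [63. 64.] 27.2 zmax 77.0
mS 152 med [ 588. -422.  107.] rect [ 580. -412.] [65. 65.] 9.6 zmax 120.0
jar 222 med [ 679. -274.   71.] rect [ 680. -274.] [47. 46.] 31.1 zmax 83.0
unit 565 med [515. 201.  95.] rect [524. 134.] [182. 248.] 83.4 zmax 110.0
lever 65 med [491.  48. 118.] rect [491.  48.] [23. 23.] 0.1 zmax 127.0
pan 1283 med [ 561. -397.   40.] rect [ 576. -414.] [133. 127.] 85.7 zmax 48.0
bottle 470 med [390. 527. 105.] rect [392. 534.] [54. 60.] 69.8 zmax 160.0
red 630 med [ 239. -345.   38.] rect [ 243. -348.] [155. 159.] 1.1 zmax 55.0
```

View pics/c1.png

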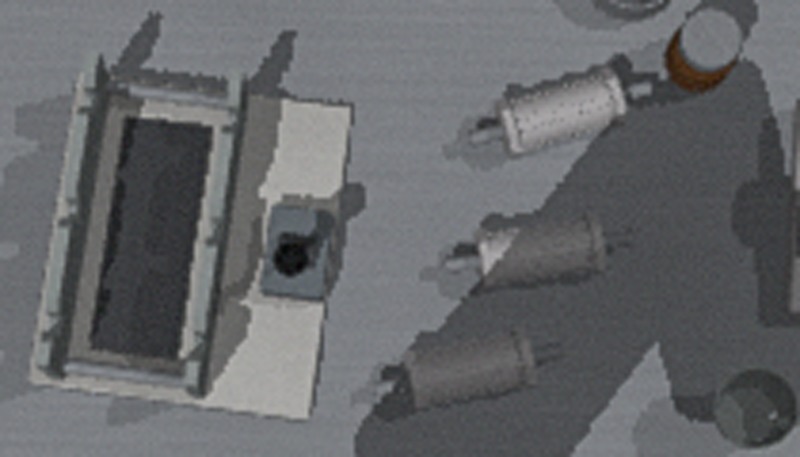

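View pics/c2.png

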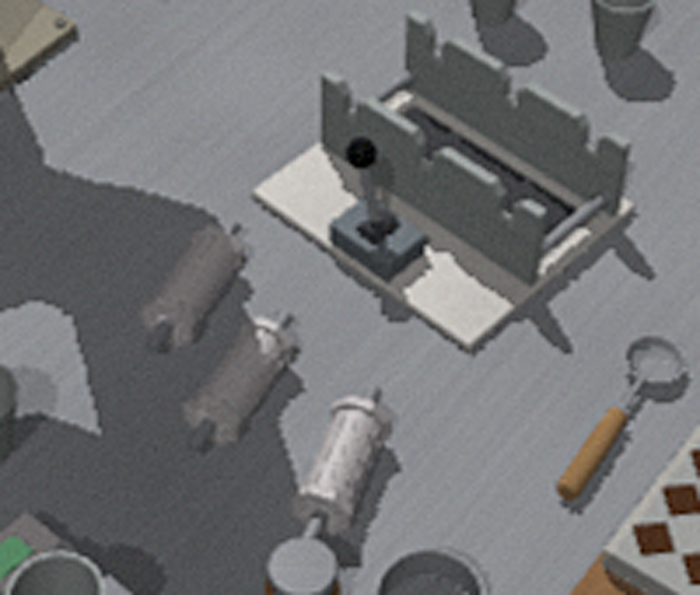

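Top crop shows three white rollers at crop (565,110), (540,255) and (470,370), and an empty three-pair unit at left with its lever ball at (292,255). None of the rollers is red, so all three belong to the job. The scene crop shows the ball at (362,152), left of its block at (378,240), so the lever leans toward the robot. I'm moving the wrist camera over the rollers and unit.

```bash
python3 -m inch '[0.025,0.042,0.01,0,0,7.5,0, 0.025,0.042,0.01,0,0,7.5,0, 0.025,0.042,0.01,0,0,7.5,0, 0.025,0.042,0.01,0,0,7.5,0, 0.025,0.042,0.01,0,0,7.5,0, 0.025,0.042,0.01,0,0,7.5,0, 0.025,0.042,0.01,0,0,7.5,0, 0.025,0.042,0.01,0,0,7.5,0, 0.025,0.042,0.01,0,0,7.5,0, 0.025,0.042,0.01,0,0,7.5,0]' 
python3 -m inch '[0.025,0.042,0.01,0,0,0,0, 0.0,0.0,0.01,0,0,0,0, 0,0,0,0,0,0,0, 0,0,0,0,0,0,0]'
cat >> h.py <<'E'
def blob(P,seed,w,z0,z1):
    "points of the height band round a seed point (xy box, mm)"
    m=(abs(P[...,0]-seed[0])<w)&(abs(P[...,1]-seed[1])<w)&(P[...,2]>z0)&(P[...,2]<z1)
    n,l,st,c=cv2.connectedComponentsWithStats(m.astype(np.uint8),connectivity=8)
    k=1+np.argmax(st[1:,4]); return l==k
def roller(P,seed):
    Q=P[blob(P,seed,75,16,60)]; b=cv2.minAreaRect(Q[Q[:,2]>25][:,:2].astype(np.float32))
    c,v=np.linalg.eigh(np.cov(Q[:,:2].T)); a=v[:,1]
    return np.round(b[0],1),np.round(b[1],1),round(np.degrees(np.arctan2(a[1],a[0])),1),len(Q),np.percentile(Q[:,2],95).round(1)
E
python3 - <<'E'
from h import *
p,d,s=snap('wrist'); save(p,'w1.png'); np.savez('w1.npz',p=p,d=d,tp=s['tool_pos'],tr=s['tcp_rot']); print(s['tool_pos'],s['tcp_rot'],s['time'],s['joint_pos'])
P=cloud('wrist',d,s)
print('table', np.nanpercentile(P[...,2],[5,20,50]))
for x in [(630,-150),(518,-137),(432,-98)]:
    try: print(roller(P,x))
    except Exception as e: print(e)
T=cloud('top',np.load('top0.npz')['d'])
for x in [(630,-150),(518,-137),(432,-98)]: print('top',roller(T,x))
E
```

```text
time: 1.1
tool_pos: [444.2, -145.9, 331.5]
tcp_rot: [-180.0, 0.0, 94.1]
ft_force: [1.2, -0.7, 0.3]
finger_gap: 85.7
time: 1.5
tool_pos: [468.5, -106.4, 350.9]
tcp_rot: [-180.0, 0.0, 93.8]
ft_force: [0.2, 0.2, 0.1]
finger_gap: 85.7
[ 468.47185888 -106.42097823  350.85108812] [-1.79966157e+02  1.18153156e-02  9.38109086e+01] 1.5 [-1.88981472e+01 -1.21599184e+01  9.20259108e+01 -2.43463556e-02
  1.00160665e+02 -2.27133417e+01]
table [-1.24358217 -0.42392875  0.65388513]
(array([ 627.3, -157.9]), array([ 46.2, 141.9]), np.float64(106.7), 3548, np.float64(45.6))
(array([ 515.1, -141.7]), array([ 45.8, 142.8]), np.float64(99.4), 3552, np.float64(45.6))
(array([422.1, -93.4]), array([ 46. , 144.7]), np.float64(102.9), 3895, np.float64(45.6))
top (array([ 628.4, -156.9]), array([ 44.9, 138.5]), np.float64(107.4), 511, np.float64(48.3))
top (array([ 516.1, -140.6]), array([ 46.2, 139.6]), np.float64(99.2), 528, np.float64(48.7))
top (array([423.6, -93.5]), array([ 44.8, 141.3]), np.float64(102.7), 537, np.float64(48.7))
```

View pics/w1.png

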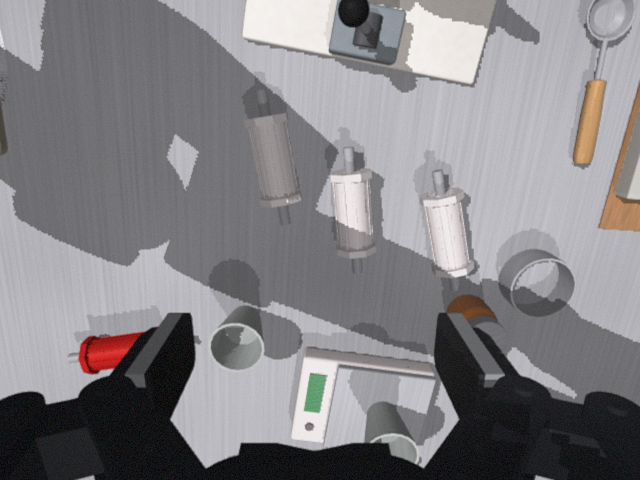

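Wrist view: rollers at (272,160), (352,212) and (446,232), jar at (475,310), lever ball at (353,12). Wrist depth agrees with the top camera to about 1.5 mm. Next I'll look at the unit.

```bash
python3 -m inch '[0.005,0.04,0,0,0,0,0, 0.005,0.04,0,0,0,0,0, 0.005,0.04,0,0,0,0,0, 0.005,0.04,0,0,0,0,0, 0.005,0.04,0,0,0,0,0, 0.005,0.04,0,0,0,0,0, 0,0,0,0,0,0,0, 0,0,0,0,0,0,0]' | sed -n 1,3p
python3 - <<'E'
from h import *
p,d,s=snap('wrist'); save(p,'w2.png'); np.savez('w2.npz',p=p,d=d,tp=s['tool_pos'],tr=s['tcp_rot']); print(s['tool_pos'],s['tcp_rot'])
P=cloud('wrist',d,s); Z=P[...,2]
m=(Z>91)&(Z<100)&(P[...,0]>380)&(P[...,0]<680)&(P[...,1]>50)&(P[...,1]<240)
Q=P[m]; print(len(Q), np.median(Q[:,2]))
n,l,st,c=cv2.connectedComponentsWithStats(m.astype(np.uint8))
for k in range(1,n):
    if st[k,4]>40:
        q=P[l==k]; b=cv2.minAreaRect(q[:,:2].astype(np.float32)); print(st[k,4],np.round(b[0],1),np.round(b[1],1),round(b[2],1))
for nm,x,w,z0,z1 in [('A',(539,411),45,60,80),('B',(415,380),45,60,80)]:
    try:
        q=P[blob(P,x,w,z0,z1)]; (c,rr)=cv2.minEnclosingCircle(q[:,:2].astype(np.float32)); print(nm,np.round(c,1),rr,len(q))
    except Exception as e: print(nm,e)
q=P[(p.max(2)<35)&(Z>90)&(P[...,0]>420)&(P[...,0]<600)&(P[...,1]>0)&(P[...,1]<80)]; print('ball',np.median(q,0),len(q),q[:,2].max() if len(q) else 0)
W=np.load('w1.npz');P=cloud('wrist',W['d'],dict(tool_pos=W['tp'],tcp_rot=W['tr']))
for nm,x,w,z0,z1 in [('C',(395,-308),45,60,80),('S',(584,-417),45,100,120)]:
    q=P[blob(P,x,w,z0,z1)]; (c,rr)=cv2.minEnclosingCircle(q[:,:2].astype(np.float32)); print(nm,np.round(c,1),rr,len(q))
E
```

```text
time: 2.35
tool_pos: [498.6, 133.4, 350.3]
tcp_rot: [-179.9, 0.0, 93.8]
[498.58523235 133.40803339 350.33081496] [-1.79908563e+02  3.18897237e-02  9.38201268e+01]
4173 95.77249252829154
322 [420.7 231.1] [10.  23.9] 83.7
818 [487.5 223.3] [10.1 63.9] 83.5
796 [574.5 213.1] [10.1 65. ] 83.3
306 [642.2 205.1] [ 9.9 24.9] 83.1
269 [408.  119.9] [10.3 23.8] 83.4
709 [474.8 112.2] [10.9 64.8] 83.4
689 [561.7 101.9] [10.7 65. ] 83.4
260 [628.   94.1] [10.4 25. ] 83.3
A attempt to get argmax of an empty sequence
B attempt to get argmax of an empty sequence
ball [nan nan nan] 0 0
C [ 389.6 -305. ] 33.25291442871094 883
S [ 579.9 -406.9] 32.6571159362793 463
  return _methods._mean(a, axis=axis, dtype=dtype,
  ret = um.true_divide(
```

View pics/w2.png

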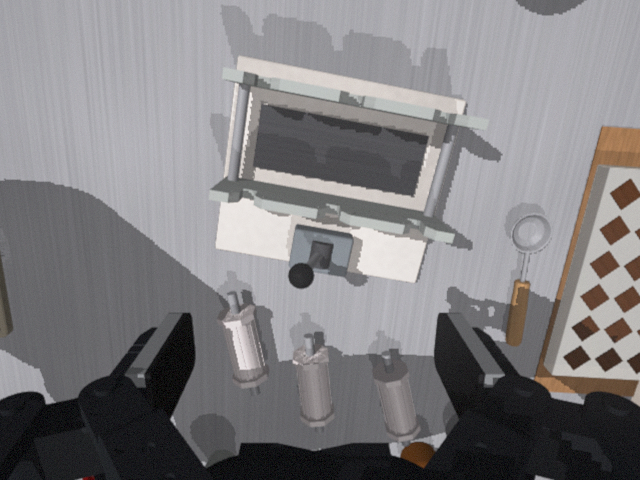

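Wrist view of the unit: cheeks along (345,95) and (335,215), lever ball at (301,275) left of its block (322,250), i.e. leaning to -x. Slot gaps give a unit centre of (524.6,162.6) and a yaw of -6.6°. Cheek spacing 111.9 mm, seat spacing 88 mm and top height 96 mm all match the description. I'll go to the nearest roller.

```bash
python3 -m inch '[-0.013,-0.038,0,0,0,3,0, -0.013,-0.038,0,0,0,3,0, -0.013,-0.038,0,0,0,3,0, -0.013,-0.038,-0.01,0,0,0,0, -0.013,-0.038,-0.02,0,0,0,0, -0.0115,-0.0368,-0.03,0,0,0,0, 0,0,-0.04,0,0,0,0, 0,0,-0.04,0,0,0,0, 0,0,0,0,0,0,0, 0,0,0,0,0,0,0]' | sed -n 1,3p
cat > look.py <<'E'
import sys; from h import *
p,d,s=snap('wrist'); P=cloud('wrist',d,s); print('tcp',s['tool_pos'].round(1),'yaw',s['tcp_rot'][2].round(1),'t',s['time'])
for a in sys.argv[1:]:
    x=eval(a)
    try:
        c,b,ang,n,z=roller(P,x); ang%=180; print('roller',c,b,ang,n,z,'-> move',np.round(c-s['tool_pos'][:2],1),'turn',round(ang-s['tcp_rot'][2],1))
    except Exception as e: print(x,'none',e)
E
python3 look.py 422,-93
```

```text
time: 3.4
tool_pos: [421.5, -93.6, 211.7]
tcp_rot: [-179.9, -0.0, 102.7]
tcp [421.5 -93.6 211.7] yaw 102.7 t 3.4
roller [421.4 -91.2] [ 45.9 149.6] 102.8 7444 45.7 -> move [-0.1  2.4] turn 0.1
```

```bash
python3 -m inch '[0,0.0024,-0.04,0,0,0,0, 0,0,-0.04,0,0,0,0, 0,0,-0.04,0,0,0,0, 0,0,-0.04,0,0,0,0, 0,0,-0.03,0,0,0,0, 0,0,-0.0177,0,0,0,0, 0,0,0,0,0,0,0, 0,0,0,0,0,0,0]' 40
python3 -m inch '[0,0,0,0,0,0,255, 0,0,0,0,0,0,255, 0,0,0,0,0,0,255, 0,0,0,0,0,0,255, 0,0,0,0,0,0,255, 0,0,0,0,0,0,255, 0,0,0,0,0,0,255, 0,0,0,0,0,0,255]' 40
```

```text
time: 4.25
tool_pos: [424.3, -90.9, 5.9]
tcp_rot: [179.9, 0.1, 102.9]
ft_force: [0.9, 0.8, 1.1]
finger_gap: 85.5
time: 5.05
tool_pos: [423.0, -90.6, 4.8]
tcp_rot: [179.9, 0.1, 102.8]
ft_force: [-1.9, 0.3, 7.7]
finger_gap: 38.6
```

```bash
python3 -m inch '[0,0,0.03,0,0,0,255, 0,0,0.04,0,0,0,255, 0,0,0.04,0,0,0,255, 0,0,0.04,0,0,0,255, 0,0,0.035,0,0,0,255, 0,0,0,0,0,0,255]'
python3 -m inch '[0.002,0.03,0,0,0,-2.8,255, 0.002,0.038,0,0,0,-2.8,255, 0.002,0.039,0,0,0,-2.8,255, 0.002,0.039,0,0,0,-2.8,255, 0.002,0.039,0,0,0,-2.8,255, 0.002,0.039,0,0,0,-2.7,255, 0.0022,0.0394,0,0,0,-2.7,255, 0,0,0,0,0,0,255, 0,0,0,0,0,0,255]'
```

```text
time: 5.65
tool_pos: [425.1, -91.2, 194.3]
tcp_rot: [179.5, 0.3, 102.8]
ft_force: [1.0, 0.5, -4.0]
finger_gap: 39.1
time: 6.55
tool_pos: [435.2, 173.7, 186.8]
tcp_rot: [-179.8, 0.1, 83.6]
ft_force: [-0.2, -0.2, -3.7]
finger_gap: 38.4
```

```bash
python3 -m inch '[0.002,-0.0009,-0.03,0,0,-0.2,255, 0,0,-0.03,0,0,0,255, 0,0,-0.025,0,0,0,255, 0,0,-0.015,0,0,0,255, 0,0,-0.01,0,0,0,255, 0,0,-0.008,0,0,0,255, 0,0,-0.006,0,0,0,255, 0,0,0,0,0,0,255]'
python3 -m inch '[0,0,-0.005,0,0,0,255, 0,0,-0.003,0,0,0,255, 0,0,-0.001,0,0,0,255, 0,0,0,0,0,0,255]'
```

```text
time: 7.35
tool_pos: [438.3, 171.9, 64.1]
tcp_rot: [-180.0, 0.0, 83.2]
ft_force: [-0.5, -0.8, -5.0]
finger_gap: 38.7
time: 7.75
tool_pos: [438.6, 172.3, 55.6]
tcp_rot: [180.0, -0.0, 83.2]
ft_force: [0.7, -0.3, -4.4]
finger_gap: 38.8
```

```bash
python3 -m inch '[0,0,-0.002,0,0,0,255, 0,0,-0.001,0,0,0,255, 0,0,0,0,0,0,255]' | grep -E "pos|for"
python3 -m inch '[0,0,0,0,0,0,100, 0,0,0,0,0,0,60, 0,0,0,0,0,0,0, 0,0,0,0,0,0,0, 0,0,0,0,0,0,0, 0,0,0.02,0,0,0,0, 0,0,0.04,0,0,0,0, 0,0,0.04,0,0,0,0, 0,0,0.04,0,0,0,0, 0,0,0.04,0,0,0,0]'
python3 look.py 437,173
```

```text
tool_pos: [438.4, 172.2, 52.4]
ft_force: [0.4, -0.2, -4.8]
time: 9.05
tool_pos: [438.2, 172.2, 234.3]
tcp_rot: [180.0, -0.0, 83.2]
ft_force: [1.6, 0.3, 0.6]
finger_gap: 85.2
tcp [438.2 172.2 234.3] yaw 83.2 t 9.05
roller [411.2 172.3] [97.1 13.8] 82.3 1203 50.4 -> move [-27.    0.1] turn -0.9
```

```bash
cat > seatchk.py <<'E'
from h import *
p,d,s=snap('wrist'); P=cloud('wrist',d,s)
u=np.array([np.cos(np.radians(-6.6)),np.sin(np.radians(-6.6))]); v=np.array([-u[1],u[0]]); c=np.array([524.6,162.6])
X=(P[...,:2]-c)@u; Y=(P[...,:2]-c)@v; Z=P[...,2]
for k,n in zip((-88,0,88),'LMH'):
    b=(abs(X-k)<30)&(abs(Y)<38)&(Z>60)
    if b.sum()<50: print(n,'empty/unseen',b.sum()); continue
    out=[n,'barrel top',np.nanpercentile(Z[b],98).round(1),'x mid',np.mean(np.nanpercentile(X[b&(Z>75)],[1,99])).round(1)]
    for sgn in(-1,1):
        e=(abs(X-k)<12)&(sgn*Y>63)&(sgn*Y<74)&(Z>45)&(Z<110); out+=[sgn,'end top',np.nanpercentile(Z[e],90).round(1) if e.sum()>8 else None,e.sum()]
    print(*out)
E
python3 seatchk.py
python3 -m inch '[0.009,-0.038,0,0,0,2,0, 0.009,-0.038,0,0,0,2,0, 0.009,-0.038,0,0,0,2,0, 0.01,-0.04,0,0,0,2,0, 0.01,-0.04,0,0,0,2,0, 0.01,-0.04,0,0,0,2,0, 0.01,-0.04,0,0,0,2,0, 0.01,-0.04,-0.02,0,0,2,0, 0,0,0,0,0,0,0, 0,0,0,0,0,0,0]' | sed -n 1,3p
python3 look.py 515,-141 627,-157
```

```text
L barrel top 329.5 x mid -88.1 -1 end top 76.2 177 1 end top 76.3 256
M barrel top 323.1 x mid -21.2 -1 end top None 0 1 end top None 0
H empty/unseen 0
time: 10.15
tool_pos: [514.6, -142.3, 211.0]
tcp_rot: [-179.9, -0.1, 99.1]
tcp [ 514.6 -142.3  211. ] yaw 99.1 t 10.15
roller [ 515.6 -144. ] [ 45.8 147. ] 99.6 7351 45.7 -> move [ 1.  -1.7] turn 0.5
roller [ 624.7 -149.4] [ 46.6 124.1] 106.5 6950 45.6 -> move [110.1  -7.1] turn 7.4
```

Roller 1 is seated: both axle ends have their tops at 76 mm, as expected for 70+6. Next is the second roller.

```bash
python3 -m inch '[0.001,-0.001,-0.04,0,0,0.4,0, 0,0,-0.04,0,0,0,0, 0,0,-0.04,0,0,0,0, 0,0,-0.04,0,0,0,0, 0,0,-0.03,0,0,0,0, 0,0,-0.016,0,0,0,0, 0,0,0,0,0,0,0, 0,0,0,0,0,0,0]' 40 | sed -n 2,5p
python3 -m inch '[0,0,0,0,0,0,255, 0,0,0,0,0,0,255, 0,0,0,0,0,0,255, 0,0,0,0,0,0,255, 0,0,0,0,0,0,255, 0,0,0,0,0,0,255, 0,0,0,0,0,0,255, 0,0,0,0,0,0,255]' 40
python3 -m inch '[0,0,0.03,0,0,0,255, 0,0,0.04,0,0,0,255, 0,0,0.04,0,0,0,255, 0,0,0.04,0,0,0,255, 0,0,0.035,0,0,0,255, 0,0,0,0,0,0,255, 0,0,0,0,0,0,255]'
```

```text
tool_pos: [517.0, -141.9, 7.5]
tcp_rot: [180.0, 0.0, 99.7]
ft_force: [0.1, -0.8, -0.7]
finger_gap: 85.2
time: 11.8
tool_pos: [517.2, -143.1, 7.8]
tcp_rot: [179.9, 0.0, 99.6]
ft_force: [-1.8, 1.5, 5.8]
finger_gap: 38.9
time: 12.5
tool_pos: [516.8, -142.9, 192.1]
tcp_rot: [179.9, 0.0, 99.6]
ft_force: [0.4, 0.4, -4.2]
finger_gap: 39.0
```

```bash
python3 -m inch '[0.001,0.038,0,0,0,-2,255, 0.001,0.038,0,0,0,-2,255, 0.001,0.038,0,0,0,-2,255, 0.001,0.038,0,0,0,-2,255, 0.001,0.038,0,0,0,-2,255, 0.001,0.038,0,0,0,-2,255, 0.001,0.038,0,0,0,-2,255, 0.001,0.0395,0,0,0,-2.2,255, 0,0,0,0,0,0,255, 0,0,0,0,0,0,255]'
```

```text
time: 13.5
tool_pos: [522.8, 163.3, 188.8]
tcp_rot: [-179.8, 0.1, 83.6]
ft_force: [0.1, -0.7, -3.4]
finger_gap: 38.7
```

```bash
python3 -m inch '[0.0013,-0.0007,-0.03,0,0,-0.2,255, 0,0,-0.03,0,0,0,255, 0,0,-0.025,0,0,0,255, 0,0,-0.015,0,0,0,255, 0,0,-0.01,0,0,0,255, 0,0,-0.008,0,0,0,255, 0,0,-0.007,0,0,0,255, 0,0,-0.005,0,0,0,255, 0,0,-0.003,0,0,0,255, 0,0,0,0,0,0,255]'
```

```text
time: 14.5
tool_pos: [526.0, 164.2, 67.4]
tcp_rot: [-180.0, -0.2, 83.3]
ft_force: [-44.1, 3.2, 74.0]
finger_gap: 39.0
```

```bash
python3 -m inch '[0,0,0.012,0,0,0,255, 0,0,0.012,0,0,0,255, 0,0,0,0,0,0,255, 0,0,0,0,0,0,255, 0,0,0,0,0,0,255]'
python3 - <<'E'
from h import *
p,d,s=snap('wrist'); P=cloud('wrist',d,s); Z=P[...,2]
u=np.array([np.cos(np.radians(-6.6)),np.sin(np.radians(-6.6))]); v=np.array([-u[1],u[0]]); c=np.array([524.6,162.6])
X=(P[...,:2]-c)@u; Y=(P[...,:2]-c)@v
print('tcp in unit',(s['tool_pos'][:2]-c)@u,(s['tool_pos'][:2]-c)@v)
# axle ends beyond cheeks, and slot edges on cheek tops
for a,b in((63,75),(-75,-63)):
    m=(abs(X)<20)&(Y>a)&(Y<b)&(Z>60); q=P[m]; print('end',(a,b),m.sum(),np.nanpercentile(X[m],[2,50,98]).round(1),np.nanpercentile(Z[m],95).round(1)) if m.sum() else print('none')
for a,b in((50,62),(-62,-50)):
    m=(abs(X)<50)&(Y>a)&(Y<b)&(Z>92)&(Z<99); print('cheek',X[m&(X<0)].max().round(1),X[m&(X>0)].min().round(1))
for a,b in((38,54),(-54,-38)):
    m=(abs(X)<28)&(Y>a)&(Y<b)&(Z>100)&(Z<135); print('collar Y',np.percentile(Y[m],[2,98]).round(1) if m.any() else None, np.median(X[m]))
save(p[100:460,150:550],'w3.png')
E
```

```text
time: 15.0
tool_pos: [525.4, 161.6, 82.1]
tcp_rot: [-179.9, 0.0, 83.2]
ft_force: [-3.3, -0.8, -2.4]
finger_gap: 38.8
tcp in unit 0.9016423638661394 -0.9192012956721507
end (63, 75) 476 [-3.7  1.7  7.4] 87.5
none
cheek -0.0 0.3
cheek -25.9 26.0
collar Y [38.2 48.2] 1.1882904057542345
collar Y None nan
  return _methods._mean(a, axis=axis, dtype=dtype,
  ret = ret.dtype.type(ret / rcount)
```

View pics/w3.png

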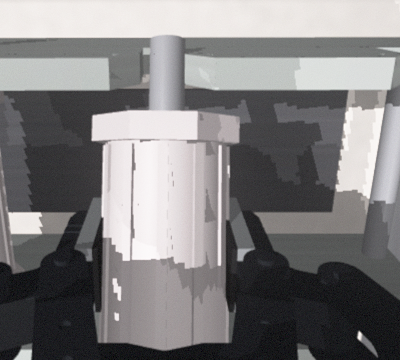

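The roller pitched in the grip because one end caught a slot lip. The reaction was toward -x, so the pose is slightly too far +x. I'll shift to -x and lower in small steps while watching the force.

```bash
python3 -m inch '[-0.0018,0,0,0,0,0,255, 0,0,-0.005,0,0,0,255, 0,0,-0.005,0,0,0,255, 0,0,0,0,0,0,255, 0,0,0,0,0,0,255]' 30
python3 - <<'E'
from h import *
p,d,s=snap('wrist'); P=cloud('wrist',d,s); Z=P[...,2]
u=np.array([np.cos(np.radians(-6.6)),np.sin(np.radians(-6.6))]); v=np.array([-u[1],u[0]]); c=np.array([524.6,162.6])
X=(P[...,:2]-c)@u; Y=(P[...,:2]-c)@v
for a in range(-30,76,8):
    m=(abs(X)<25)&(Y>a)&(Y<a+8)&(Z>60)&(Z<140)
    if m.sum()>20: print(a,m.sum(),'top',np.percentile(Z[m],97).round(1),'x',np.mean(np.percentile(X[m&(Z>np.percentile(Z[m],97)-15)],[1,99])).round(1))
E
```

```text
time: 15.55
tool_pos: [523.8, 162.0, 72.2]
tcp_rot: [-180.0, 0.0, 83.2]
ft_force: [-0.5, -0.8, -2.7]
finger_gap: 38.5
-30 84 top 109.3 x -1.6
-22 815 top 121.7 x -1.0
-14 4116 top 122.4 x -1.1
-6 4359 top 119.4 x -1.0
2 4922 top 116.3 x -0.4
10 7247 top 139.0 x -0.0
18 3759 top 110.1 x -0.9
26 3697 top 106.9 x -0.8
34 3475 top 104.3 x -0.4
42 3615 top 104.0 x -0.1
50 4004 top 96.7 x -0.0
58 3726 top 96.6 x 0.1
66 129 top 76.9 x 0.2
```

The roller is tilted about 20° in the grip: the +y end is low in its slot and the -y end is above its cheek. I'll lift it out, measure it in hand, and set it back flat on the table to re-grip.

```bash
python3 -m inch '[0,0,0.02,0,0,0,255, 0,0,0.03,0,0,0,255, 0,0,0.035,0,0,0,255, 0,0,0.035,0,0,0,255, 0,0,0,0,0,0,255, 0,0,0,0,0,0,255]' 40 |sed -n 2p
cat > hand.py <<'E'
from h import *
p,d,s=snap('wrist'); P=cloud('wrist',d,s); t=s['tool_pos']; M=R.from_euler('xyz',s['tcp_rot'],degrees=True).as_matrix()
L=(P-t)@M; X,Y,H=L[...,0],L[...,1],-L[...,2]   # along axle, across, up from TCP
print('tcp',t.round(1))
for a in range(-40,80,6):
    m=(abs(Y)<17)&(X>a)&(X<a+6)&(H>-30)&(H<60)
    if m.sum()>20: print(a+3,m.sum(),'top',np.percentile(H[m],95).round(1),'ymid',np.mean(np.percentile(Y[m],[1,99])).round(1))
m=(abs(Y)<22)&(X>20)&(X<100)&(H>-40)&(H<60); print('xmax',np.percentile(X[m],99.5))
m=(abs(Y)<22)&(abs(Y)>9)&(X>20)&(X<100)&(H>-40)&(H<60); print('collar xmax',np.percentile(X[m],99))
E
python3 hand.py
python3 -m inch '[-0.001,-0.038,0,0,0,2,255, -0.001,-0.038,0,0,0,2,255, -0.001,-0.038,0,0,0,2,255, -0.001,-0.038,0,0,0,2,255, -0.001,-0.038,0,0,0,2,255, -0.001,-0.038,0,0,0,2,255, -0.001,-0.038,0,0,0,2,255, -0.001,-0.038,0,0,0,2,255, 0,0,0,0,0,0,255, 0,0,0,0,0,0,255]'
```

```text
tool_pos: [524.7, 162.2, 193.7]
tcp [524.7 162.2 193.7]
-19 87 top 44.5 ymid -0.0
-13 1810 top 50.4 ymid -0.0
-7 2627 top 49.1 ymid -0.0
-1 2600 top 46.7 ymid -0.0
5 2548 top 44.3 ymid 0.0
11 2562 top 42.1 ymid -0.0
17 2506 top 39.6 ymid -0.0
23 2495 top 37.3 ymid 0.0
29 2468 top 35.0 ymid 0.0
35 2446 top 32.7 ymid 0.0
41 2022 top 32.1 ymid -0.0
47 2653 top 31.2 ymid -0.1
53 691 top 10.3 ymid 0.7
59 694 top 7.9 ymid 0.7
65 652 top 5.5 ymid 0.9
xmax 67.2513899724337
collar xmax 48.218772271684664
time: 17.25
tool_pos: [514.6, -142.3, 190.3]
tcp_rot: [-179.8, -0.1, 99.1]
ft_force: [0.9, 0.3, -3.5]
finger_gap: 38.8
```

The in-hand measurement shows the roller about 5 mm off along its axle, so its collar landed on the near cheek. That is a grasp offset, and I'll now check it after each lift. Now I'll set it down and re-grip.

```bash
python3 -m inch '[0,0,-0.04,0,0,0,255, 0,0,-0.04,0,0,0,255, 0,0,-0.04,0,0,0,255, 0,0,-0.03,0,0,0,255, 0,0,-0.018,0,0,0,255, 0,0,-0.006,0,0,0,255, 0,0,0,0,0,0,255]' | sed -n 2,4p
python3 -m inch '[0,0,0,0,0,0,150, 0,0,0,0,0,0,60, 0,0,0,0,0,0,0, 0,0,0,0,0,0,0, 0,0,0,0,0,0,0, 0,0,0.03,0,0,0,0, 0,0,0.05,0,0,0,0, 0,0.01,0.05,0,0,0,0, 0,0.01,0.05,0,0,0,0, 0,0,0,0,0,0,0]' | sed -n 2p
python3 look.py 515,-143 627,-157
cat >> look.py <<'E'
# collar-based mid: extent along the axle of points above z=40.5 (collars and barrel top) and of axle
for a in sys.argv[1:]:
    x=eval(a)
    try:
        Q=P[blob(P,x,85,10,60)]; ang=np.radians(roller(P,x)[2]%180); u=np.array([np.cos(ang),np.sin(ang)]); t=(Q[:,:2]-x)@u
        k=t[Q[:,2]>43.5]; print('collar ext',np.percentile(k,[.5,99.5]).round(1),'mid',np.round(np.array(x)+u*np.mean(np.percentile(k,[.5,99.5])),1),'axle ext',np.percentile(t,[.3,99.7]).round(1))
    except Exception as e: print(e)
E
python3 look.py 515,-143
```

```text
tool_pos: [514.8, -140.5, 17.2]
tcp_rot: [-179.8, -0.1, 99.3]
ft_force: [0.5, -0.7, -3.0]
tool_pos: [520.4, -123.0, 206.0]
tcp [ 520.4 -123.   206. ] yaw 99.3 t 18.95
roller [ 519.  -149.9] [ 46.1 137.8] 96.8 6982 45.6 -> move [ -1.4 -26.9] turn -2.5
roller [ 628.1 -160.4] [ 46.1 147.4] 104.0 6370 45.3 -> move [107.7 -37.4] turn 4.7
tcp [ 518.9 -122.9  202. ] yaw 99.3 t 19.0
roller [ 518.6 -150.1] [ 46. 138.] 96.8 7120 45.7 -> move [ -0.3 -27.2] turn -2.5
collar ext [-61.6  34.7] mid [ 516.6 -156.4] axle ext [-84.3  61.3]
```

```bash
python3 -m inch '[-0.001,-0.017,0,0,0,-2.5,0, -0.0013,-0.0165,0,0,0,0,0, 0,0,0,0,0,0,0, 0,0,0,0,0,0,0]' | sed -n 2p
python3 look.py 516.6,-156.4
```

```text
tool_pos: [513.0, -156.2, 195.4]
tcp [ 513.  -156.2  195.4] yaw 96.7 t 19.45
roller [ 519.8 -156.5] [ 45.8 150. ] 96.8 8101 45.6 -> move [ 6.8 -0.3] turn 0.1
collar ext [-48.  48.] mid [ 516.6 -156.4] axle ext [-73.7  73.8]
```

```bash
python3 -m inch '[0.0068,-0.0003,-0.04,0,0,0,0, 0,0,-0.04,0,0,0,0, 0,0,-0.04,0,0,0,0, 0,0,-0.035,0,0,0,0, 0,0,-0.025,0,0,0,0, 0,0,-0.01,0,0,0,0, 0,0,0,0,0,0,0, 0,0,0,0,0,0,0]' 40 | sed -n 2,4p
python3 -m inch '[0,0,0,0,0,0,255, 0,0,0,0,0,0,255, 0,0,0,0,0,0,255, 0,0,0,0,0,0,255, 0,0,0,0,0,0,255, 0,0,0,0,0,0,255, 0,0,0,0,0,0,255, 0,0,0,0,0,0,255]' 60
python3 -m inch '[0,0,0.03,0,0,0,255, 0,0,0.04,0,0,0,255, 0,0,0.04,0,0,0,255, 0,0,0.04,0,0,0,255, 0,0,0.035,0,0,0,255, 0,0,0,0,0,0,255, 0,0,0,0,0,0,255]'
python3 hand.py
```

```text
tool_pos: [521.4, -156.3, 7.9]
tcp_rot: [179.9, 0.0, 96.8]
ft_force: [0.7, -0.2, 0.0]
time: 21.1
tool_pos: [521.2, -156.5, 7.9]
tcp_rot: [179.9, 0.0, 96.7]
ft_force: [-2.7, 1.1, 6.7]
finger_gap: 38.2
time: 21.8
tool_pos: [520.8, -156.3, 192.2]
tcp_rot: [179.9, 0.0, 96.7]
ft_force: [-0.4, 0.7, -3.9]
finger_gap: 38.7
tcp [ 520.8 -156.3  192.2]
-31 368 top 34.5 ymid -0.0
-25 1456 top 35.8 ymid -0.0
-19 1514 top 35.9 ymid -0.0
-13 1576 top 35.9 ymid -0.0
-7 1636 top 35.9 ymid 0.0
-1 1732 top 35.9 ymid 0.0
5 1794 top 35.8 ymid 0.0
11 1868 top 35.9 ymid 0.0
17 1963 top 35.9 ymid -0.1
23 2060 top 36.0 ymid 0.0
29 2135 top 35.9 ymid 0.0
35 2235 top 35.8 ymid -0.0
41 1876 top 38.7 ymid -0.0
47 4997 top 38.5 ymid 0.0
53 765 top 21.6 ymid -0.4
59 786 top 21.6 ymid -0.4
65 824 top 21.6 ymid -0.3
71 886 top 21.6 ymid -0.4
77 287 top 21.6 ymid -0.4
xmax 75.28969261852974
collar xmax 49.02498336459924
```

Now it is level and centred: collar face at +49, axle end at +75.3. Going to the middle seat.

```bash
python3 -m inch '[0.0005,0.036,0,0,0,-1.7,255, 0.0005,0.04,0,0,0,-1.7,255, 0.0005,0.04,0,0,0,-1.7,255, 0.0005,0.041,0,0,0,-1.7,255, 0.0005,0.041,0,0,0,-1.7,255, 0.0005,0.04,0,0,0,-1.7,255, 0.0005,0.04,0,0,0,-1.6,255, 0.0005,0.04,0,0,0,-1.5,255, 0,0,0,0,0,0,255, 0,0,0,0,0,0,255]' >/dev/null
python3 -m inch '[0,0,-0.03,0,0,0,255, 0,0,-0.01,0,0,0,255, 0,0,0,0,0,0,255, 0,0,0,0,0,0,255, 0,0,0,0,0,0,255]'
python3 - <<'E'
from h import *
s=r.sense(); print(np.array([524.6,162.0])-s['tool_pos'][:2], s['tool_pos'])
E
```

```text
time: 23.35
tool_pos: [525.2, 161.5, 152.8]
tcp_rot: [179.9, -0.0, 83.4]
ft_force: [0.5, 0.7, -2.8]
finger_gap: 38.1
[-0.61950502  0.49116442] [525.21950502 161.50883558 152.83577075]
```

```bash
python3 -m inch '[-0.0006,0.0005,-0.025,0,0,0,255, 0,0,-0.02,0,0,0,255, 0,0,-0.015,0,0,0,255, 0,0,0,0,0,0,255]'
python3 -m inch '[0,0,-0.01,0,0,0,255, 0,0,-0.008,0,0,0,255, 0,0,-0.006,0,0,0,255, 0,0,0,0,0,0,255]'
```

```text
time: 23.75
tool_pos: [522.5, 162.0, 89.8]
tcp_rot: [-179.8, 0.1, 83.4]
ft_force: [0.3, 0.4, -3.9]
finger_gap: 38.2
time: 24.15
tool_pos: [523.4, 162.2, 66.8]
tcp_rot: [-179.9, 0.0, 83.4]
ft_force: [0.2, 0.4, -2.8]
finger_gap: 38.3
```

```bash
python3 -m inch '[0.0005,0,-0.005,0,0,0,255, 0,0,-0.004,0,0,0,255, 0,0,-0.002,0,0,0,255, 0,0,-0.001,0,0,0,255, 0,0,0,0,0,0,255]'
python3 -m inch '[0,0,0,0,0,0,100, 0,0,0,0,0,0,60, 0,0,0,0,0,0,0, 0,0,0,0,0,0,0, 0,0,0,0,0,0,0, 0,0,0.02,0,0,0,0, 0,0,0.04,0,0,0,0, 0,0,0.04,0,0,0,0, 0,0,0.04,0,0,0,0, 0,0,0.04,0,0,0,0]'|sed -n 2p
python3 seatchk.py
```

```text
time: 24.65
tool_pos: [524.3, 162.3, 55.5]
tcp_rot: [-180.0, 0.0, 83.4]
ft_force: [-0.3, -0.5, -3.1]
finger_gap: 38.4
tool_pos: [524.1, 162.3, 237.4]
L barrel top 315.1 x mid -81.1 -1 end top 76.3 158 1 end top 76.2 288
M barrel top 324.7 x mid 0.0 -1 end top 76.1 187 1 end top 76.1 266
H barrel top 318.0 x mid 65.0 -1 end top None 0 1 end top None 0
```

```bash
python3 -m inch '[0.0114,-0.0355,-0.004,0,0,2.6,0, 0.0114,-0.0355,-0.004,0,0,2.6,0, 0.0114,-0.0355,-0.004,0,0,2.6,0, 0.0114,-0.0355,-0.004,0,0,2.6,0, 0.0114,-0.0355,-0.004,0,0,2.6,0, 0.0114,-0.0355,-0.004,0,0,2.6,0, 0.0114,-0.0355,-0.004,0,0,2.6,0, 0.0114,-0.0355,-0.004,0,0,2.6,0, 0.0114,-0.0355,-0.004,0,0,2.6,0, 0,0,0,0,0,0,0]' | sed -n 1,3p
python3 -m inch '[0,0,0,0,0,0,0,0,0,0,0,0,0,0]' >/dev/null; python3 look.py 627.3,-157.9
```

```text
time: 26.7
tool_pos: [626.9, -161.7, 198.1]
tcp_rot: [-179.9, 0.0, 106.7]
tcp [ 626.9 -156.4  199.6] yaw 106.8 t 26.9
roller [ 628.7 -162. ] [ 46.  149.7] 107.7 7850 45.8 -> move [ 1.8 -5.6] turn 0.9
collar ext [-51.9  44. ] mid [ 628.5 -161.7] axle ext [-77.4  70.4]
```

```bash
python3 -m inch '[0.0017,-0.0054,-0.04,0,0,0.7,0, 0,0,-0.04,0,0,0,0, 0,0,-0.04,0,0,0,0, 0,0,-0.035,0,0,0,0, 0,0,-0.025,0,0,0,0, 0,0,-0.013,0,0,0,0, 0,0,0,0,0,0,0, 0,0,0,0,0,0,0]' 60 | sed -n 2,4p
python3 -m inch '[0,0,0,0,0,0,255, 0,0,0,0,0,0,255, 0,0,0,0,0,0,255, 0,0,0,0,0,0,255, 0,0,0,0,0,0,255, 0,0,0,0,0,0,255, 0,0,0,0,0,0,255, 0,0,0,0,0,0,255]' 60
python3 -m inch '[0,0,0.03,0,0,0,255, 0,0,0.04,0,0,0,255, 0,0,0.04,0,0,0,255, 0,0,0.04,0,0,0,255, 0,0,0.035,0,0,0,255, 0,0,0,0,0,0,255, 0,0,0,0,0,0,255]'
python3 hand.py | sed -n '1p;4p;12,30p'
```

```text
tool_pos: [629.7, -162.3, 8.2]
tcp_rot: [179.9, 0.1, 107.6]
ft_force: [0.8, -0.8, 0.1]
time: 28.55
tool_pos: [629.5, -162.9, 8.2]
tcp_rot: [179.9, 0.1, 107.5]
ft_force: [-1.5, 0.5, 4.5]
finger_gap: 38.3
time: 29.25
tool_pos: [629.0, -162.8, 192.2]
tcp_rot: [179.9, 0.1, 107.5]
ft_force: [0.3, 0.4, -2.9]
finger_gap: 38.6
tcp [ 629.  -162.8  192.2]
-19 1518 top 35.5 ymid -0.0
29 2119 top 35.6 ymid 0.0
35 2227 top 35.6 ymid 0.1
41 1871 top 38.3 ymid 0.0
47 5136 top 38.2 ymid -0.0
53 767 top 21.3 ymid -0.4
59 791 top 21.3 ymid -0.4
65 813 top 21.4 ymid -0.4
71 874 top 21.3 ymid -0.5
77 374 top 21.4 ymid -0.3
xmax 75.87745715322822
collar xmax 49.74561356281822
```

```bash
python3 -m inch '[-0.0019,0.0349,0,0,0,-2.68,255, -0.0019,0.0349,0,0,0,-2.68,255, -0.0019,0.0349,0,0,0,-2.68,255, -0.0019,0.0349,0,0,0,-2.68,255, -0.0019,0.0349,0,0,0,-2.68,255, -0.0019,0.0349,0,0,0,-2.68,255, -0.0019,0.0349,0,0,0,-2.68,255, -0.0019,0.0349,0,0,0,-2.68,255, -0.0019,0.0349,0,0,0,-2.68,255, 0,0,0,0,0,0,255]' >/dev/null
python3 -m inch '[0,0,-0.03,0,0,0,255, 0,0,-0.01,0,0,0,255, 0,0,0,0,0,0,255, 0,0,0,0,0,0,255, 0,0,0,0,0,0,255]'
```

```text
time: 30.8
tool_pos: [612.2, 151.2, 152.7]
tcp_rot: [179.9, -0.0, 83.4]
ft_force: [0.0, -0.6, -2.5]
finger_gap: 38.5
```

```bash
python3 -m inch '[0,0.0003,-0.025,0,0,0,255, 0,0,-0.02,0,0,0,255, 0,0,-0.015,0,0,0,255, 0,0,0,0,0,0,255]' | sed -n 2,4p
python3 -m inch '[0,0,-0.01,0,0,0,255, 0,0,-0.008,0,0,0,255, 0,0,-0.006,0,0,0,255, 0,0,0,0,0,0,255, 0,0,-0.004,0,0,0,255, 0,0,0,0,0,0,255]'
```

```text
tool_pos: [610.1, 151.4, 89.5]
tcp_rot: [-179.8, 0.1, 83.4]
ft_force: [-0.5, 0.1, -3.6]
time: 31.8
tool_pos: [611.5, 151.9, 63.4]
tcp_rot: [-180.0, 0.0, 83.4]
ft_force: [-0.1, -0.1, -2.0]
finger_gap: 38.3
```

```bash
python3 -m inch '[0.0003,0,-0.004,0,0,0,255, 0,0,-0.003,0,0,0,255, 0,0,-0.001,0,0,0,255, 0,0,0,0,0,0,255]'
python3 -m inch '[0,0,0,0,0,0,100, 0,0,0,0,0,0,60, 0,0,0,0,0,0,0, 0,0,0,0,0,0,0, 0,0,0,0,0,0,0, 0,0,0.02,0,0,0,0, 0,0,0.04,0,0,0,0, 0,0,0.04,0,0,0,0, 0,0,0.04,0,0,0,0, 0,0,0.04,0,0,0,0]'|sed -n 2p
python3 seatchk.py
```

```text
time: 32.2
tool_pos: [611.7, 151.8, 55.4]
tcp_rot: [-180.0, 0.0, 83.4]
ft_force: [0.7, -0.4, -4.0]
finger_gap: 38.2
tool_pos: [611.6, 151.8, 237.4]
L barrel top 91.2 x mid -85.6 -1 end top 76.2 106 1 end top 76.1 305
M barrel top 315.2 x mid 6.1 -1 end top 76.1 166 1 end top 76.1 275
H barrel top 324.7 x mid 87.9 -1 end top 76.3 191 1 end top 76.2 265
```

All three rollers are seated, with every axle-end top at 76 ±0.3 mm. Next is the clutch lever.

```bash
cat > lev.py <<'E'
from h import *
def lev(p,d,s):
    P=cloud('wrist',d,s); Z=P[...,2]
    u=np.array([np.cos(np.radians(-6.6)),np.sin(np.radians(-6.6))]); v=np.array([-u[1],u[0]]); c=np.array([524.6,162.6])
    X=(P[...,:2]-c)@u; Y=(P[...,:2]-c)@v
    b=(Y<-85)&(Y>-170)&(abs(X)<90)
    for lo,hi in((20,60),(60,80),(80,100),(100,110),(110,140)):
        m=b&(Z>lo)&(Z<hi)
        if m.sum()>5: print((lo,hi),m.sum(),'X',np.percentile(X[m],[2,50,98]).round(1),'Y',np.percentile(Y[m],[2,50,98]).round(1),'z',Z[m].max().round(1))
if __name__=='__main__':
    W=np.load('w2.npz'); lev(W['p'],W['d'],dict(tool_pos=W['tp'],tcp_rot=W['tr']))
    p,d,s=snap('wrist'); print(s['tool_pos'].round(1)); lev(p,d,s)
    u=np.array([.9934,-.115]);v=np.array([.115,.9934])
    for X in(-75,12): print(X,np.array([524.6,162.6])+X*u-118*v)
E
python3 lev.py
```

```text
(20, 60) 2316 X [-33.7   2.   33.3] Y [-140.4 -111.6  -93.1] z 59.4
(60, 80) 69 X [-15.6  -8.5  -3.6] Y [-119.  -114.1 -113. ] z 80.0
(80, 100) 30 X [-16.  -11.1  -7.9] Y [-118.9 -114.3 -112.7] z 91.2
(100, 110) 29 X [-33.1 -23.2 -10.6] Y [-114.2 -106.7 -105.2] z 109.9
(110, 140) 499 X [-32.3 -21.1  -9.8] Y [-126.9 -114.7 -105.9] z 123.3
[614.7 152.4 246.3]
(20, 60) 3160 X [-31.1   7.3  34.8] Y [-140.6 -110.7  -93. ] z 59.9
(60, 80) 166 X [-11.7  -7.2  -3.1] Y [-120.3 -114.8 -112.5] z 79.8
(80, 100) 6 X [-8.8 -8.6 -8.2] Y [-119.7 -116.7 -115.3] z 81.6
-75 [436.525   54.0038]
12 [522.9508  43.9988]
```

```bash
python3 -m inch '[-0.042,-0.0244,0,0,0,0,255, -0.042,-0.0244,0,0,0,0,255, -0.042,-0.0244,0,0,0,0,255, -0.042,-0.0243,0,0,0,0,255, 0,0,0,0,0,0,255, 0,0,0,0,0,0,255, 0,0,0,0,0,0,255, 0,0,0,0,0,0,255, 0,0,0,0,0,0,255]' 40
python3 -m inch '[0,0,-0.03,0,0,0,255, 0,0,-0.04,0,0,0,255, 0,0,-0.04,0,0,0,255, 0,0,-0.03,0,0,0,255, 0,0,-0.018,0,0,0,255, 0,0,0,0,0,0,255, 0,0,0,0,0,0,255]'
```

```text
time: 34.2
tool_pos: [444.6, 54.8, 235.5]
tcp_rot: [-180.0, 0.0, 83.5]
ft_force: [-0.1, 0.3, -0.4]
finger_gap: -0.2
time: 34.9
tool_pos: [444.1, 54.5, 77.8]
tcp_rot: [-180.0, 0.0, 83.4]
ft_force: [0.1, -0.6, 0.3]
finger_gap: 0.2
```

```bash
python3 -m inch '[0,0,0.01,0,0,0,255, 0.008,-0.0009,0,0,0,0,255, 0.008,-0.0009,0,0,0,0,255, 0.008,-0.0009,0,0,0,0,255, 0.008,-0.0009,0,0,0,0,255, 0.008,-0.0009,0,0,0,0,255, 0.008,-0.0009,0,0,0,0,255, 0.008,-0.0009,0,0,0,0,255, 0.008,-0.0009,0,0,0,0,255, 0,0,0,0,0,0,255]'
python3 -m inch '[0.004,-0.0005,0,0,0,0,255, 0.004,-0.0005,0,0,0,0,255, 0,0,0,0,0,0,255]'
python3 -m inch '[0.002,-0.0002,0,0,0,0,255, 0.002,-0.0002,0,0,0,0,255, 0,0,0,0,0,0,255]'
```

```text
time: 35.9
tool_pos: [508.8, 47.0, 87.6]
tcp_rot: [180.0, 0.0, 83.4]
ft_force: [0.2, -1.1, 1.0]
finger_gap: 0.1
time: 36.2
tool_pos: [516.2, 46.1, 87.7]
tcp_rot: [180.0, 0.0, 83.4]
ft_force: [0.0, 1.0, 0.7]
finger_gap: 0.3
time: 36.5
tool_pos: [520.0, 45.7, 87.7]
tcp_rot: [180.0, 0.0, 83.4]
ft_force: [-0.0, 0.8, -0.1]
finger_gap: 0.1
```

```bash
for i in 1 2 3; do python3 -m inch '[0.002,-0.0002,0,0,0,0,255, 0.002,-0.0002,0,0,0,0,255, 0,0,0,0,0,0,255]' | grep -E "pos|force"; done; python3 lev.py | tail -8
```

```text
tool_pos: [523.3, 45.4, 87.4]
ft_force: [-4.1, 0.2, 2.5]
tool_pos: [524.1, 45.4, 87.1]
ft_force: [-22.3, 1.5, 15.6]
tool_pos: [524.7, 45.3, 86.9]
ft_force: [-42.4, 3.1, 30.8]
[524.7  45.3  86.9]
(20, 60) 11888 X [-33.2  -2.8  33.1] Y [-139.2 -110.2  -92.8] z 60.0
(60, 80) 515 X [10.4 18.2 26.9] Y [-118.1 -113.5 -112.5] z 80.0
(80, 100) 1123 X [ 1.5 19.  40.2] Y [-114.5 -109.1 -105. ] z 100.0
(100, 110) 2734 X [ 1.3 30.1 49.5] Y [-115.1 -107.9 -104.9] z 110.0
(110, 140) 10575 X [-16.1  16.7  46.7] Y [-124.5 -105.8 -102.7] z 140.0
-75 [436.525   54.0038]
12 [522.9508  43.9988]
```

```bash
python3 -m inch '[-0.012,0.0013,0,0,0,0,255, -0.03,0.0035,0,0,0,0,255, 0,0,0.03,0,0,0,255, 0,0,0.04,0,0,0,255, 0,0,0.04,0,0,0,255, 0,0,0.045,0,0,0,255, 0,0,0.045,0,0,0,255, 0,0,0.02,0,0,0,255, 0,0,0,0,0,0,255]' | sed -n 1,2p
python3 lev.py | tail -7
python3 -m inch '[0,0.042,0,0,0,0,0, 0,0.042,0,0,0,0,0, 0,0.042,0,0,0,0,0, 0,0.042,0,0,0,0,0, 0,0.042,0,0,0,0,0, 0,0.042,0,0,0,0,0, 0,0.042,0,0,0,0,0, 0,0,0,0,0,0,0, 0,0,0,0,0,0,0]' | sed -n 1,2p
cat > mould.py <<'E'
import sys; from h import *
# usage: x,y,rimz ... -> rim circle centres
p,d,s=snap('wrist'); P=cloud('wrist',d,s); t=s['tool_pos']; print('tcp',t.round(1),s['time'])
for a in sys.argv[1:]:
    x,y,z=eval(a); m=blob(P,(x,y),55,z-8,z+8); q=P[m]
    q=q[q[:,2]>np.percentile(q[:,2],90)-4] if len(q)>20 else q
    if len(q)<20: print(a,'none'); continue
    c,rr=cv2.minEnclosingCircle(q[:,:2].astype(np.float32)); e=cv2.fitEllipse(cv2.convexHull(q[:,:2].astype(np.float32)))
    print(a,'centre',np.round(c,1),'R',round(rr,1),'z',np.median(q[:,2]).round(1),'ell',np.round(e[0],1),np.round(e[1],1),'move',np.round(np.array(e[0])-t[:2],1))
save(p,'m%d.png'%int(s['time']*100))
E
python3 mould.py 535,409,70 412,376,70; ls pics
```

```text
time: 38.35
tool_pos: [492.1, 49.3, 312.7]
(20, 60) 3146 X [-33.7  -2.9  32.7] Y [-141.9 -114.1  -93.2] z 59.9
(60, 80) 147 X [10.4 16.9 23.6] Y [-122.  -116.4 -113.2] z 79.7
(80, 100) 88 X [20.8 24.8 29.9] Y [-121.7 -116.5 -111.9] z 99.8
(100, 110) 264 X [25.7 33.4 49.6] Y [-129.1 -112.2 -105.6] z 110.0
(110, 140) 436 X [28.7 37.8 47.4] Y [-127.  -117.1 -108.7] z 117.4
-75 [436.525   54.0038]
12 [522.9508  43.9988]
time: 39.3
tool_pos: [489.0, 343.8, 305.1]
tcp [489.  343.8 305.1] 39.3
535,409,70 centre [532.2 407.9] R 32.9 z 69.8 ell [532.2 408. ] [65.3 65.4] move [43.2 64.2]
412,376,70 centre [409.3 376.1] R 33.2 z 69.8 ell [409.4 376.1] [65.3 65.7] move [-79.6  32.3]
c1.png
c2.png
m3929.png
scene0.png
top0.png
w1.png
w2.png
w3.png
```

Lever ball now at X=+38 mm, which is 80·sin 0.5, so it is fully over. The rims of moulds A and B are 65.5 mm across at z=70, as specified. Grasping A.

```bash
python3 -m inch '[0.0215,0.032,0,0,0,0,0, 0.0217,0.0322,0,0,0,0,0, 0,0,-0.045,0,0,0,0, 0,0,-0.045,0,0,0,0, 0,0,-0.04,0,0,0,0, 0,0,-0.03,0,0,0,0, 0,0,0,0,0,0,0, 0,0,0,0,0,0,0]' 30 | sed -n 2p
python3 mould.py 532,408,70 | tail -1
```

```text
tool_pos: [533.3, 406.2, 147.9]
532,408,70 centre [532.2 407.9] R 33.2 z 69.7 ell [532.1 408. ] [65.5 65.8] move [-1.2  1.8]
```

```bash
python3 -m inch '[-0.0012,0.0018,-0.04,0,0,0,0, 0,0,-0.035,0,0,0,0, 0,0,-0.025,0,0,0,0, 0,0,-0.01,0,0,0,0, 0,0,0,0,0,0,0, 0,0,0,0,0,0,0]' 30 | sed -n 2,4p
python3 -m inch '[0,0,0,0,0,0,255, 0,0,0,0,0,0,255, 0,0,0,0,0,0,255, 0,0,0,0,0,0,255, 0,0,0,0,0,0,255, 0,0,0,0,0,0,255]' 30
python3 -m inch '[0,0,0.02,0,0,0,255, 0,0,0.04,0,0,0,255, 0,0,0.045,0,0,0,255, 0,0,0.045,0,0,0,255, 0,0,0.045,0,0,0,255, 0,0,0.045,0,0,0,255, 0,0,0,0,0,0,255, 0,0,0,0,0,0,255]'
```

```text
tool_pos: [533.6, 410.3, 40.6]
tcp_rot: [179.8, -0.1, 83.4]
ft_force: [-0.3, -0.7, 0.1]
time: 41.4
tool_pos: [533.5, 410.6, 41.0]
tcp_rot: [179.8, -0.2, 83.4]
ft_force: [-1.2, -0.8, 8.1]
finger_gap: 64.5
time: 42.2
tool_pos: [532.8, 410.0, 280.8]
tcp_rot: [179.8, -0.2, 83.4]
ft_force: [-0.6, -0.6, -2.4]
finger_gap: 64.4
```

Gripped mould A. I'll carry it to the scale at z≈280 and re-derive the stack centre from the first wrist view.

```bash
python3 -m inch '[0.0025,-0.04,0,0,0,0,255, 0.0025,-0.046,0,0,0,0,255, 0.0025,-0.046,0,0,0,0,255, 0.0025,-0.046,0,0,0,0,255, 0.0025,-0.046,0,0,0,0,255, 0.0025,-0.046,0,0,0,0,255, 0.0025,-0.046,0,0,0,0,255, 0.0025,-0.046,0,0,0,0,255, 0.0025,-0.046,0,0,0,0,255, 0.0025,-0.046,0,0,0,0,255]' |sed -n 2,5p
python3 -m inch '[0.0025,-0.046,0,0,0,0,255, 0.0025,-0.046,0,0,0,0,255, 0.0025,-0.046,0,0,0,0,255, 0.0025,-0.046,0,0,0,0,255, 0.0025,-0.046,0,0,0,0,255, 0.0025,-0.046,0,0,0,0,255, 0.0025,-0.046,0,0,0,0,255, 0.0025,-0.04,0,0,0,0,255, 0,0,0,0,0,0,255, 0,0,0,0,0,0,255]' |sed -n 2,5p
python3 - <<'E'
from h import *
W=np.load('w1.npz');P=cloud('wrist',W['d'],dict(tool_pos=W['tp'],tcp_rot=W['tr']))
for x,z in(((580,-407),110),((390,-305),70)):
    q=P[blob(P,x,50,z-5,z+5)]; e=cv2.fitEllipse(cv2.convexHull(q[:,:2].astype(np.float32))); print(e, np.median(q[:,2]),np.ptp(q,axis=0))
p,d,s=snap('wrist'); P=cloud('wrist',d,s); t=s['tool_pos']; M=R.from_euler('xyz',s['tcp_rot'],degrees=True).as_matrix(); L=(P-t)@M
m=(abs(L[...,0])<45)&(abs(L[...,1])<34)&(-L[...,2]>20)&(-L[...,2]<36); q=L[m]; print('hand',len(q),np.percentile(q,[1,50,99],axis=0).round(1))
save(p,'m2.png')
E
```

```text
tool_pos: [555.6, -46.3, 275.6]
tcp_rot: [-179.8, -0.0, 83.4]
ft_force: [1.0, 0.4, -1.6]
finger_gap: 64.3
tool_pos: [575.7, -407.1, 274.4]
tcp_rot: [-179.8, -0.2, 83.3]
ft_force: [-0.7, 0.3, -1.1]
finger_gap: 64.4
((579.4260864257812, -406.2065734863281), (54.09621047973633, 63.063358306884766), 68.4266357421875) 109.51966823331452 [60.79205683 43.13635122  7.42362449]
((389.51824951171875, -305.0040588378906), (65.44514465332031, 66.02169799804688), 135.88262939453125) 69.52006575070226 [65.84502658 65.69124572  7.66044642]
hand 12375 [[-33.3 -32.8 -35.2]
 [ -9.   -0.5 -28. ]
 [ 30.1  32.5 -20.2]]
```

View pics/m2.png

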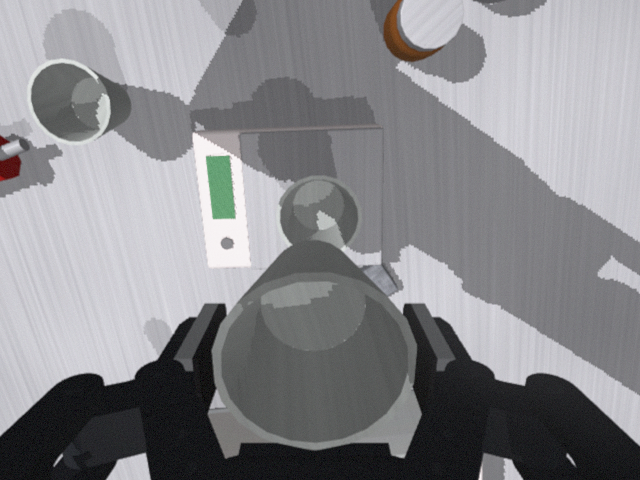

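The held mould is at (315,360) and upright. The stack mould's rim is at (319,215), mostly visible, so I'll fit its centre now.

```bash
cat > stk.py <<'E'
import sys; from h import *
from scipy.optimize import least_squares
zr=float(sys.argv[1]); g=np.array(eval(sys.argv[2])) if len(sys.argv)>2 else np.array([580,-412])
p,d,s=snap('wrist'); P=cloud('wrist',d,s); t=s['tool_pos']
q=P[(np.hypot(P[...,0]-g[0],P[...,1]-g[1])<45)&(abs(P[...,2]-zr)<4)][:,:2]
f=least_squares(lambda c:np.hypot(*(q-c).T)-31.5,g,loss='soft_l1')
rr=np.hypot(*(q-f.x).T); a=np.arctan2(*(q-f.x).T[::-1]); print('tcp',t.round(1),'stack',f.x.round(1),len(q),'r',np.percentile(rr,[2,50,98]).round(1),'octants',np.histogram(a,8,(-np.pi,np.pi))[0],'move',(f.x-t[:2]).round(1))
M=R.from_euler('xyz',s['tcp_rot'],degrees=True).as_matrix(); L=(P-t)@M
m=(abs(L[...,0])<45)&(abs(L[...,1])<34)&(-L[...,2]>20)&(-L[...,2]<36); q=L[m]
if len(q)>500: print('hand',len(q),np.percentile(q,[.5,99.5],axis=0).round(1))
E
python3 stk.py 110
```

```text
tcp [ 576.2 -406.1  275.3] stack [ 577.6 -411.6] 953 r [29.  30.9 32.7] octants [148   0  67 165 154 134 133 152] move [ 1.3 -5.5]
hand 12351 [[-33.9 -33.3 -35.5]
 [ 30.4  33.3 -20.1]]
```

```bash
python3 -m inch '[0.0015,-0.0038,-0.02,0,0,0,255, 0,0,-0.03,0,0,0,255, 0,0,-0.03,0,0,0,255, 0,0,-0.02,0,0,0,255, 0,0,-0.015,0,0,0,255, 0,0,-0.012,0,0,0,255, 0,0,-0.01,0,0,0,255, 0,0,0,0,0,0,255, 0,0,0,0,0,0,255]' |sed -n 2,5p
python3 -m inch '[0,0,-0.008,0,0,0,255, 0,0,-0.008,0,0,0,255, 0,0,-0.004,0,0,0,255, 0,0,0,0,0,0,255]' |sed -n 2,5p
```

```text
tool_pos: [578.7, -410.6, 141.4]
tcp_rot: [180.0, 0.0, 83.4]
ft_force: [1.1, 0.2, -1.8]
finger_gap: 64.5
tool_pos: [577.7, -410.0, 119.1]
tcp_rot: [-179.9, -0.1, 83.4]
ft_force: [0.1, 0.8, -0.9]
finger_gap: 64.5
```

```bash
python3 -m inch '[0,0,-0.005,0,0,0,255, 0,0,-0.004,0,0,0,255, 0,0,0,0,0,0,255]' |sed -n 2,5p
python3 -m inch '[0,0,0,0,0,0,0, 0,0,0,0,0,0,0, 0,0,0,0,0,0,0, 0,0,0,0,0,0,0, 0,0,0.02,0,0,0,0, 0,0,0.04,0,0,0,0, 0,0,0.04,0,0,0,0, 0,0,0.04,0,0,0,0, 0,0,0.03,0,0,0,0, 0,0,0,0,0,0,0]' |sed -n 1,5p
python3 mould.py 578,-411,137 390,-305,70
```

```text
tool_pos: [578.0, -410.1, 110.7]
tcp_rot: [-179.9, -0.0, 83.4]
ft_force: [0.3, -0.9, -1.8]
finger_gap: 64.3
time: 46.9
tool_pos: [580.3, -412.0, 289.5]
tcp_rot: [179.5, 0.3, 83.4]
ft_force: [0.6, -0.9, 0.3]
finger_gap: 85.3
tcp [ 580.3 -412.   289.5] 46.9
578,-411,137 centre [ 576.9 -412. ] R 33.0 z 136.7 ell [ 576.9 -412. ] [65.4 65.7] move [-3.3 -0.1]
390,-305,70 centre [ 389.4 -304.9] R 33.4 z 69.6 ell [ 389.3 -304.9] [65.2 66.5] move [-191.  107.]
```

Nested home: rim at 136.7 mm against 137 expected. Next is mould C.

```bash
python3 -m inch '[-0.038,0.0214,0,0,0,0,0, -0.038,0.0214,0,0,0,0,0, -0.038,0.0214,0,0,0,0,0, -0.038,0.0214,0,0,0,0,0, -0.038,0.0214,-0.02,0,0,0,0, 0,0,-0.04,0,0,0,0, 0,0,-0.04,0,0,0,0, 0,0,-0.035,0,0,0,0, 0,0,0,0,0,0,0, 0,0,0,0,0,0,0]' 30 |sed -n 2p
python3 mould.py 390,-305,70
```

```text
tool_pos: [387.6, -302.7, 145.9]
tcp [ 387.6 -302.7  145.9] 47.95
390,-305,70 centre [ 389.4 -305.2] R 33.2 z 69.7 ell [ 389.3 -305. ] [65.6 65.7] move [ 1.6 -2.3]
```

```bash
python3 -m inch '[0.0012,-0.0023,-0.04,0,0,0,0, 0,0,-0.035,0,0,0,0, 0,0,-0.025,0,0,0,0, 0,0,-0.007,0,0,0,0, 0,0,0,0,0,0,0, 0,0,0,0,0,0,0]' 30 | sed -n 2,4p
python3 -m inch '[0,0,0,0,0,0,255, 0,0,0,0,0,0,255, 0,0,0,0,0,0,255, 0,0,0,0,0,0,255, 0,0,0,0,0,0,255, 0,0,0,0,0,0,255]' 30
python3 -m inch '[0,0,0.02,0,0,0,255, 0,0,0.04,0,0,0,255, 0,0,0.045,0,0,0,255, 0,0,0.045,0,0,0,255, 0,0,0.045,0,0,0,255, 0,0,0.045,0,0,0,255, 0,0,0,0,0,0,255, 0,0,0,0,0,0,255]' | sed -n 2,5p
```

```text
tool_pos: [391.0, -307.1, 42.1]
tcp_rot: [179.8, 0.1, 83.4]
ft_force: [0.7, 0.2, 0.3]
time: 49.2
tool_pos: [390.7, -307.1, 42.0]
tcp_rot: [179.8, 0.1, 83.4]
ft_force: [-2.0, 0.7, 8.8]
finger_gap: 64.5
tool_pos: [390.2, -306.3, 281.7]
tcp_rot: [179.8, 0.1, 83.4]
ft_force: [-0.1, -0.0, -3.0]
finger_gap: 64.1
```

```bash
python3 -m inch '[0.0374,-0.0212,0,0,0,0,255, 0.0374,-0.0212,0,0,0,0,255, 0.0374,-0.0212,0,0,0,0,255, 0.0374,-0.0212,0,0,0,0,255, 0.0374,-0.0212,0,0,0,0,255, 0,0,0,0,0,0,255, 0,0,0,0,0,0,255, 0,0,0,0,0,0,255]' | sed -n 2p; python3 stk.py 137 577,-412
```

```text
tool_pos: [575.7, -411.2, 278.8]
tcp [ 575.7 -411.2  278.8] stack [ 576.9 -412.1] 1012 r [29.  31.  32.8] octants [118   0  24 193 179 163 158 177] move [ 1.3 -1. ]
hand 11644 [[-30.  -33.3 -35.6]
 [ 34.3  33.3 -20.1]]
```

```bash
python3 -m inch '[0.001,-0.003,-0.02,0,0,0,255, 0,0,-0.03,0,0,0,255, 0,0,-0.03,0,0,0,255, 0,0,-0.015,0,0,0,255, 0,0,-0.012,0,0,0,255, 0,0,0,0,0,0,255, 0,0,0,0,0,0,255]' |sed -n 2,5p
python3 -m inch '[0,0,-0.01,0,0,0,255, 0,0,-0.01,0,0,0,255, 0,0,-0.006,0,0,0,255, 0,0,-0.004,0,0,0,255, 0,0,0,0,0,0,255]' |sed -n 2,5p
```

```text
tool_pos: [577.9, -415.1, 174.4]
tcp_rot: [179.9, 0.1, 83.4]
ft_force: [0.4, -0.3, -0.5]
finger_gap: 64.1
tool_pos: [577.1, -414.3, 141.2]
tcp_rot: [-179.9, -0.1, 83.4]
ft_force: [-0.2, 0.7, -1.2]
finger_gap: 64.0
```

```bash
python3 -m inch '[0,0,-0.003,0,0,0,255, 0,0,0,0,0,0,255]' |sed -n 2,5p
python3 -m inch '[0,0,0,0,0,0,0, 0,0,0,0,0,0,0, 0,0,0,0,0,0,0, 0,0,0,0,0,0,0, 0,0,0.02,0,0,0,0, 0,0,0.04,0,0,0,0, 0,0,0.04,0,0,0,0, 0,0,0.04,0,0,0,0, 0,0,0.03,0,0,0,0, 0,0,0,0,0,0,0]' |sed -n 1,5p
python3 mould.py 578,-411,164 |tail -1
python3 -m inch '[-0.003,0.047,0,0,0,0,0, -0.01,0.047,0,0,0,0,0, -0.01,0.047,0,0,0,0,0, -0.01,0.047,0,0,0,0,0, -0.01,0.047,0,0,0,0,0, -0.01,0.047,0,0,0,0,0, -0.01,0.047,0,0,0,0,0, -0.01,0.047,0,0,0,0,0, -0.01,0.047,0,0,0,0,0, -0.01,0.047,0,0,0,0,0]' |sed -n 2p
python3 -m inch '[-0.01,0.047,0,0,0,0,0, -0.01,0.047,0,0,0,0,0, -0.01,0.047,0,0,0,0,0, -0.01,0.047,0,0,0,0,0, -0.01,0.047,0,0,0,0,0, -0.01,0.047,0,0,0,0,0, -0.01,0.036,0,0,0,0,0, 0,0,0,0,0,0,0, 0,0,0,0,0,0,0]' |sed -n 2p
python3 mould.py 409,376,70; python3 seatchk.py; python3 lev.py | tail -3
```

```text
tool_pos: [577.6, -414.7, 139.5]
tcp_rot: [-180.0, -0.0, 83.4]
ft_force: [-0.1, 0.1, -2.3]
finger_gap: 64.0
time: 53.25
tool_pos: [579.2, -416.1, 317.5]
tcp_rot: [179.5, 0.3, 83.4]
ft_force: [0.6, -0.9, 1.4]
finger_gap: 85.3
578,-411,164 centre [ 576.5 -412.7] R 33.0 z 163.8 ell [ 576.5 -412.7] [65.4 65.7] move [-2.7  3.4]
tool_pos: [483.1, 56.9, 308.0]
tool_pos: [413.6, 373.6, 307.7]
tcp [413.6 373.6 307.7] 55.2
409,376,70 centre [409.7 375.9] R 33.2 z 69.9 ell [409.5 376.2] [65.  65.7] move [-4.1  2.6]
L barrel top 91.4 x mid -90.1 -1 end top 76.5 55 1 end top 76.4 148
M barrel top 91.2 x mid -4.6 -1 end top 76.6 56 1 end top None 3
H barrel top 91.4 x mid 86.5 -1 end top None 0 1 end top 76.3 125
(20, 60) 851 X [-34.8  -2.5  28.5] Y [-140.  -122.3 -104.3] z 58.7
-75 [436.525   54.0038]
12 [522.9508  43.9988]
```

Second mould nested: rim at 163.8 mm against 164 expected. Now mould B.

```bash
python3 -m inch '[-0.0038,0.0026,-0.04,0,0,0,0, 0,0,-0.045,0,0,0,0, 0,0,-0.045,0,0,0,0, 0,0,-0.03,0,0,0,0, 0,0,0,0,0,0,0, 0,0,0,0,0,0,0]' 30 | sed -n 2p; python3 mould.py 409,376,70
```

```text
tool_pos: [411.2, 375.0, 150.2]
tcp [411.2 375.  150.2] 55.95
409,376,70 centre [409.4 376.1] R 33.2 z 69.8 ell [409.3 376.2] [65.5 65.9] move [-1.8  1.2]
```

```bash
python3 -m inch '[-0.0018,0,-0.04,0,0,0,0, 0,0,-0.035,0,0,0,0, 0,0,-0.025,0,0,0,0, 0,0,-0.011,0,0,0,0, 0,0,0,0,0,0,0, 0,0,0,0,0,0,0]' 30 | sed -n 2,4p
python3 -m inch '[0,0,0,0,0,0,255, 0,0,0,0,0,0,255, 0,0,0,0,0,0,255, 0,0,0,0,0,0,255, 0,0,0,0,0,0,255, 0,0,0,0,0,0,255]' 30
python3 -m inch '[0,0,0.02,0,0,0,255, 0,0,0.04,0,0,0,255, 0,0,0.045,0,0,0,255, 0,0,0.045,0,0,0,255, 0,0,0.045,0,0,0,255, 0,0,0.045,0,0,0,255, 0,0,0.03,0,0,0,255, 0,0,0,0,0,0,255]' | sed -n 2,5p
```

```text
tool_pos: [410.6, 376.9, 41.1]
tcp_rot: [179.9, -0.1, 83.4]
ft_force: [0.3, 0.3, 0.6]
time: 57.2
tool_pos: [410.5, 377.3, 41.6]
tcp_rot: [179.8, -0.2, 83.4]
ft_force: [-2.1, -0.4, 8.7]
finger_gap: 64.9
tool_pos: [410.9, 377.3, 316.3]
tcp_rot: [179.5, -0.5, 83.4]
ft_force: [0.0, -0.1, -0.9]
finger_gap: 64.5
```

```bash
python3 -m inch '[0.0097,-0.04,0,0,0,0,255, 0.0097,-0.046,0,0,0,0,255, 0.0097,-0.046,0,0,0,0,255, 0.0097,-0.046,0,0,0,0,255, 0.0097,-0.046,0,0,0,0,255, 0.0097,-0.046,0,0,0,0,255, 0.0097,-0.046,0,0,0,0,255, 0.0097,-0.046,0,0,0,0,255, 0.0097,-0.046,0,0,0,0,255, 0.0097,-0.046,0,0,0,0,255]' |sed -n 2p
python3 -m inch '[0.0097,-0.046,0,0,0,0,255, 0.0097,-0.046,0,0,0,0,255, 0.0097,-0.046,0,0,0,0,255, 0.0097,-0.046,0,0,0,0,255, 0.0097,-0.046,0,0,0,0,255, 0.0097,-0.046,0,0,0,0,255, 0.0097,-0.046,0,0,0,0,255, 0,-0.014,0,0,0,0,255, 0,0,0,0,0,0,255, 0,0,0,0,0,0,255]' |sed -n 2,5p
python3 stk.py 164 577,-412
```

```text
tool_pos: [505.7, -80.0, 308.3]
tool_pos: [573.7, -413.7, 307.9]
tcp_rot: [-179.9, -0.1, 83.4]
ft_force: [-0.5, -0.2, -1.4]
finger_gap: 64.7
tcp [ 573.7 -413.7  307.9] stack [ 576.4 -412.7] 1097 r [29.  31.  32.7] octants [156   0  70 191 177 161 161 181] move [2.7 1. ]
hand 11944 [[-32.4 -33.3 -35.6]
 [ 32.   33.4 -20.1]]
```

```bash
python3 -m inch '[0.0027,0.0012,-0.02,0,0,0,255, 0,0,-0.03,0,0,0,255, 0,0,-0.03,0,0,0,255, 0,0,-0.015,0,0,0,255, 0,0,-0.012,0,0,0,255, 0,0,0,0,0,0,255, 0,0,0,0,0,0,255]' |sed -n 2,5p
python3 -m inch '[0,0,-0.01,0,0,0,255, 0,0,-0.01,0,0,0,255, 0,0,-0.006,0,0,0,255, 0,0,-0.004,0,0,0,255, 0,0,0,0,0,0,255, 0,0,0,0,0,0,255]' |sed -n 2,5p
```

```text
tool_pos: [577.1, -413.0, 203.2]
tcp_rot: [179.9, 0.1, 83.4]
ft_force: [0.7, 0.2, -0.7]
finger_gap: 64.9
tool_pos: [576.5, -413.0, 171.6]
tcp_rot: [-180.0, -0.0, 83.4]
ft_force: [0.3, -0.8, -1.5]
finger_gap: 64.5
```

```bash
python3 -m inch '[0,0,-0.004,0,0,0,255, 0,0,-0.002,0,0,0,255, 0,0,0,0,0,0,255, 0,0,0,0,0,0,255]' |sed -n 2,5p
python3 -m inch '[0,0,0,0,0,0,0, 0,0,0,0,0,0,0, 0,0,0,0,0,0,0, 0,0,0,0,0,0,0, 0,0,0.02,0,0,0,0, 0,0,0.04,0,0,0,0, 0,0,0.04,0,0,0,0, 0,0,0.04,0,0,0,0, 0,0,0,0,0,0,0]' |sed -n 2p
python3 mould.py 577,-412,191 |tail -1
python3 -m inch '[-0.02,0.042,0,0,0,0,0, -0.02,0.042,0,0,0,0,0, -0.02,0.042,0,0,0,0,0, -0.02,0.042,0,0,0,0,0, -0.01,0.042,0,0,0,0,0, 0,0.042,0,0,0,0,0, 0,0.042,0,0,0,0,0, 0,0.042,0,0,0,0,0, 0,0.042,0,0,0,0,0, 0,0.042,0,0,0,0,0]' |sed -n 2p
python3 -m inch '[0,0.042,0,0,0,0,0, 0,0.042,0,0,0,0,0, 0,0.03,0,0,0,0,0, 0,0,0,0,0,0,0, 0,0,0,0,0,0,0]' |sed -n 1,2p
python3 seatchk.py; python3 lev.py | tail -7
python3 - <<'E'
from h import *
p,d,s=snap('scene'); save(p,'scene1.png')
E
```

```text
tool_pos: [576.5, -412.9, 165.6]
tcp_rot: [-180.0, -0.0, 83.4]
ft_force: [0.5, -0.5, -0.8]
finger_gap: 64.6
tool_pos: [578.5, -414.6, 315.0]
577,-412,191 centre [ 576.  -413.3] R 33.1 z 190.8 ell [ 575.8 -413.2] [65.3 65.8] move [-2.7  1.4]
tool_pos: [485.7, 8.7, 304.3]
time: 64.2
tool_pos: [486.0, 121.4, 304.4]
L barrel top 390.9 x mid -82.8 -1 end top 76.2 142 1 end top 76.3 208
M barrel top 391.1 x mid 0.3 -1 end top 76.2 145 1 end top 76.3 218
H barrel top 91.3 x mid 86.9 -1 end top 76.4 144 1 end top 76.3 215
(20, 60) 2882 X [-33.3  -3.2  32.6] Y [-140.8 -111.9  -93. ] z 59.9
(60, 80) 158 X [10.3 17.  25.5] Y [-121.2 -115.5 -112.7] z 80.0
(80, 100) 103 X [21.3 25.5 33.3] Y [-121.2 -115.1 -106.8] z 99.8
(100, 110) 255 X [25.8 34.1 49.3] Y [-126.9 -109.5 -105.3] z 110.0
(110, 140) 394 X [29.  37.4 47.5] Y [-126.5 -116.2 -108.5] z 116.8
-75 [436.525   54.0038]
12 [522.9508  43.9988]
```

View pics/scene1.png

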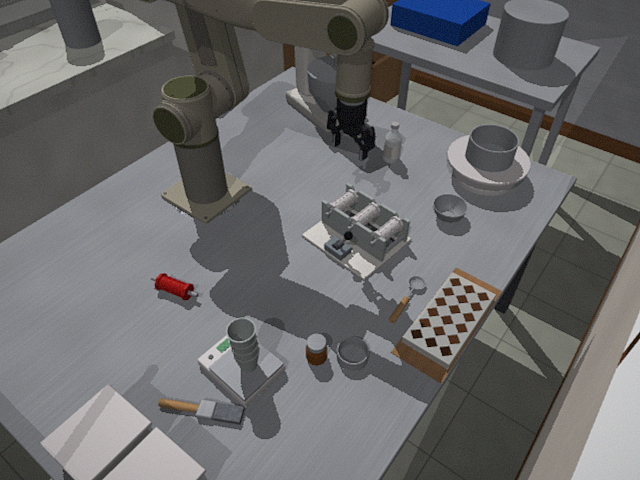

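The final picture shows three rollers in the unit (365,215), the lever over at (348,237) and the four-mould stack on the scale (243,350). The bystanders and the red roller are where they were, and the arm is clear. Handing in.

```bash
python3 -c "
from bench import r; print(r.hand_in())"
```

```text
the job is handed in; nothing more can be done
None
```

The job is done and handed in at about 64 s: all three white rollers are in the unit, the clutch was swung over only after that, and all three loose moulds are nested on the scale.

- **Rollers:** in my last checks both axle ends of every roller had their tops at 76 mm (76 mm expected).
- **Clutch:** the lever's ball is 37–38 mm to the +x side, which matches fully over; I pushed until the stop resisted.
- **Moulds:** the rims measured 137, 164 and 191 mm as each mould went on (137, 164 and 191 mm expected).
- **Bystanders:** the last picture shows them, and the red roller, apparently unmoved. I judged this by eye and did not measure it.

**One failed try:** my first attempt at the middle seat failed. The roller was gripped about 5 mm off along its axle, so its collar caught a cheek at about 74 N vertical (about 86 N in all) and it tilted in the grip. I set it back on the table, gripped it again, checked it was centred in the hand, and it then seated freely.

**Forces:** I read the wrist force only between moves. The highest reading was that one, below the 120 N limit.

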